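# Transfer downlight heads to the test rack in reverse order

### The job

Move the four downlight heads from the infeed rack into the test rack in reverse order: the head next to the infeed rack's steel post goes into the place farthest from the test rack's power box, the next one into the next place along, and so on, so that the head farthest from the post ends up next to the power box. Each must stand flat and upright inside its own place, and none may be tipped over on the way.

Things in the scene. Friction and masses are not known exactly. Their poses are not given: they have to be found in the camera images.
- infeed_rack: Infeed rack, fixed, at any angle: plywood board 310 x 76 x 10 mm with four grey cradles in a row and a steel post (14 mm diameter, top 60 mm above the table) at its head end. Origin on the table under the middle of the row; x along the row towards the post (post at x = 145 mm), z up. Cradle centres at x = -96, -32, 32, 96 mm, y = 0; their inner floor is 14, rim 18 mm above the table.
- test_rack: Test rack, fixed, any angle: aluminium bar 310 x 76 mm with four empty black-rimmed square places in a row and a grey power box (26 x 62 mm, top 56 mm above the table) at its head end. Origin on the table under the middle of the row; x along the row towards the box (box at x = 147 mm), z up. Places at x = -96, -32, 32, 96 mm, y = 0, 60 mm square inside; floor 14, rim 18 mm above the table.
- round_head: Plain round white downlight head, 44 mm diameter, 40 mm tall, straight sides. Origin at the centre of its underside, z up; stands upright at the start, loose, 0.1 to 0.25 kg.
- square_head: Square white downlight head, 42 x 42 mm, 40 mm tall, dark slots across its top; x and y are normal to its sides, turned no more than 0.15 rad from the infeed rack's axes. Origin at the centre of its underside, z up; stands upright at the start, loose, 0.1 to 0.25 kg.
- finned_head: Round bare-aluminium downlight head with upright radial fins, 43 mm diameter, 42 mm tall, on a 45 mm diameter white foot 6 mm high; the fins can be gripped like a solid cylinder. Origin at the centre of its underside, z up; stands upright at the start, loose, 0.1 to 0.25 kg.
- necked_head: White downlight head with a 44 mm diameter flange 9 mm high and above it a round neck of 28 mm diameter, 52 mm tall in all. Origin at the centre of its underside, z up; stands upright at the start, loose, 0.1 to 0.25 kg.
- cradle_a: Identical grey plastic cradle, fixed in one of the infeed rack's four places (any): 63.5 mm square, floor 4 mm thick, rim reaching 4 mm above that floor, 60 mm clear inside. At the start it holds the round downlight head; it never moves. Origin at the centre of its underside, 10 mm above the table; axes as the infeed rack's.
- cradle_b: Identical grey plastic cradle, fixed in one of the infeed rack's four places (any): 63.5 mm square, floor 4 mm thick, rim reaching 4 mm above that floor, 60 mm clear inside. At the start it holds the square downlight head; it never moves. Origin at the centre of its underside, 10 mm above the table; axes as the infeed rack's.
- cradle_c: Identical grey plastic cradle, fixed in one of the infeed rack's four places (any): 63.5 mm square, floor 4 mm thick, rim reaching 4 mm above that floor, 60 mm clear inside. At the start it holds the finned downlight head; it never moves. Origin at the centre of its underside, 10 mm above the table; axes as the infeed rack's.
- cradle_d: Identical grey plastic cradle, fixed in one of the infeed rack's four places (any): 63.5 mm square, floor 4 mm thick, rim reaching 4 mm above that floor, 60 mm clear inside. At the start it holds the necked downlight head; it never moves. Origin at the centre of its underside, 10 mm above the table; axes as the infeed rack's.
Things that resemble listed ones, but are neither listed nor needed, are in the scene too. What is shaped like the necked_head but brown is not meant. What is shaped like the finned_head but turquoise is not meant.

How it is judged:
By the outcome, as a careful person would: the job done as asked, in the order asked, and still so for the second after the job is handed in, with the robot touching nothing.
It also fails if it takes over 115 s, if anything falls off the work surface, if the arm or the gripper's body presses on something with over 40 N, if the wrist force passes 120 N, or if a joint passes its speed limit or range.

### The arm

A 7-joint arm with a two-finger parallel gripper is mounted at the origin on the work surface. World frame = base frame: x ahead of the robot, y to its left, z up, the work surface at z = 0. Lengths are in m, angles in rad, forces in N, time in s.
With the tool pointing down it reaches from about 0.4 to 0.875 m from the base axis. Payload 19.3 kg.
Tool frame: the origin (TCP) lies midway between the tips of the shut fingers; the grasp point (between the pads) lies 19 mm behind it; z points along the fingers, y is the line along which they close (so a half turn about z gives the same grasp; the last joint's range is limited). The gripper opens to 85 mm and grips with 20 to 120 N. Pads are 22 mm wide; open, the fingers measure 114 mm over their backs; the gripper's body (76 mm by 85 mm) begins 54 mm behind the grasp point. The pads swing forward as they close: fully open they stand 13 mm farther back than shut.
Start: joints at [-1.219, 0.521, -0.036, 1.599, 0.021, 1.021, -0.113], TCP at [0.256, 0.57, 0.231] pointing down, gripper open.
Joint ranges: [-2.91, 2.91], [-0.3, 2.13], [-1.5, 1.42], [0.17, 2.43], [-1.26, 4.41], [0.16, 1.93], [-2.52, 2.52]. Speed limits (rad/s): [1.89, 1.89, 2.39, 2.39, 3.01, 3.01, 3.01].

### API

Orientations are given as a unit quaternion [x, y, z, w].
In Python, from cell import ctrl, eyes gives the robot as it stands.
- The arm moves only by the shell command python3 -m creep 'ROWS' [OPENING] [FORCE]. ROWS is JSON, a list of rows, each an object of numbers: "tx", "ty", "tz": the shift along the tool's x, y, z each as a share of 0.1 m, from -1 to 1; "rx", "ry", "rz": the turn, a rotation vector about the tool's x, y, z each as a share of 180 degrees, from -1 to 1. In form: [{"tx": .., "ty": .., "tz": .., "rx": .., "ry": .., "rz": ..}, ...]. A call has exactly 8 rows; each row is the pose to reach, as a shift and turn from the pose commanded when the call began, along the tool's axes at that moment, turning the shorter way round; what a row does not reach only later rows make up. A row lasts 1/10 s, in which the tool goes at most 50 mm and 8.59 degrees, less where a joint would pass 70% of its speed; a pose out of reach is approached as far as the arm can. A call with a number of a shift or a turn outside -1 to 1 is refused whole. A call with a gripper value outside its range is refused whole. OPENING is the opening, from 0 (shut) to 1 (fully open), set as the call begins (- or left out, the last holds). The fingers move at their own pace and stop on an object; FORCE is the grip in N (left out, the last holds). Time passes only in rows, so rows that repeat a pose let the fingers close, or fill a call up. It gives the time, the measured TCP pose, the force, the opening and the grip force at its end, in the units of the state.
- ctrl.get_obs(): the state, without advancing time (a new reading comes with each control period).
- eyes.snapshot(name): name is "side" or "top"; returns a dict with "color" (480x640x3 uint8, red, green, blue), "vfov" (degrees; the focal length in pixels is half the picture's height over the tangent of half this angle, whatever the lens; pixels are square), "cx", "cy" (the principal point, pixels), "pose" (4x4, takes a point from camera to world coordinates). Camera axes: x right, y up, looking along -z (the intrinsics and any distortion apply to the point x, -y, -z); pixel columns grow to the right and rows downward; lengths in m; the calibration is good to about 2 mm. A picture is of the moment at which its call begins. There is no depth.
- ctrl.hand_in(): hands the job in; it is judged then, once.
The state is a dict: "t": time; "joint_positions": joint angles; "qvel": joint speeds; "tau": joint torques, N m; "tool_pos": TCP position; "tcp_rot": TCP orientation; "contact_force": force on the tool from outside, world axes, zero at the start; "wrist_torque": the same for the moment, N m; "width": finger opening in m; "grasp_force": force on a finger pad.
Only numpy, scipy, OpenCV 4.12 (cv2) and the standard library are available. Lean on these libraries where they do the work, as an engineer would, in place of code of your own. Each camera call takes 0.05 s, during which the arm holds its last target. There are 200 camera calls.

## Working session

There is one attempt and no reset: what is moved stays moved. The work goes in short steps, Python scripts to look and compute and a shell command to move; the robot and the scene stay as the last step left them, time stands still between calls to the robot, and variables do not carry over. Pictures are saved under pics/ and viewed, at most 14 in all, crops included, and the job is handed in when it is done.

```bash
mkdir -p pics; ls; python3 - <<'E'
from cell import ctrl, eyes
import cv2,numpy as np,pickle
o=ctrl.get_obs();print(o)
for n in("top","side"):
    s=eyes.snapshot(n);pickle.dump(s,open(f"pics/{n}0.pkl","wb"))
    cv2.imwrite(f"pics/{n}0.png",s["color"][...,::-1]);print({k:v for k,v in s.items() if k!="color"})
E
```

```text
pics
{'t': 0.0, 'joint_positions': array([-1.21922857,  0.52200424, -0.03629975,  1.59998041,  0.02122226,
        1.02108113, -0.11279846]), 'qvel': array([ 1.43514201e-03, -1.10866341e-03, -2.10775568e-05, -1.73864131e-04,
       -2.11327913e-03,  7.69420893e-04,  9.77741420e-04]), 'tau': array([-1.20758928e-04, -9.27100396e+01,  1.98000446e+00, -3.69920218e+01,
        1.78606447e-02,  8.35432496e-03, -3.20570621e-05]), 'tool_pos': array([0.25578133, 0.56991602, 0.23074201]), 'tcp_rot': array([ 2.09334648e-01,  9.77843909e-01, -5.40607875e-04, -6.00001922e-05]), 'contact_force': array([-0.02239454, -0.11015333, -0.38343044]), 'wrist_torque': array([-0.01413949, -0.01301343,  0.01766337]), 'grasp_force': 0.0, 'width': 0.08527944549705303}
{'vfov': 45.1936731931587, 'cx': 312.59908653258304, 'cy': 248.94891512847568, 'pose': array([[-0.0184929 ,  0.98194692, -0.18825055,  0.34211489],
       [-0.99962055, -0.02200282, -0.01657214, -0.01639835],
       [-0.020415  ,  0.18787265,  0.98198121,  0.95472774],
       [ 0.        ,  0.        ,  0.        ,  1.        ]])}
{'vfov': 42.707831555073824, 'cx': 321.923645547442, 'cy': 242.6656045039677, 'pose': array([[ 0.8871911 ,  0.35262773, -0.29756618,  0.22302543],
       [-0.46104599,  0.65217978, -0.6017459 , -0.70659075],
       [-0.01812564,  0.67105531,  0.7411857 ,  0.88491031],
       [ 0.        ,  0.        ,  0.        ,  1.        ]])}
```

View pics/top0.png

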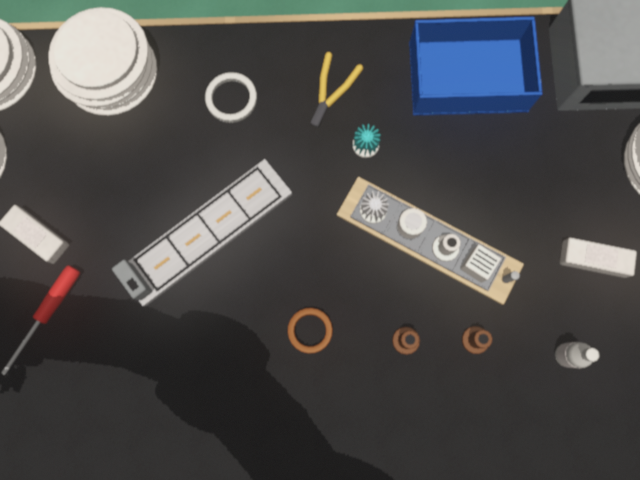

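View pics/side0.png

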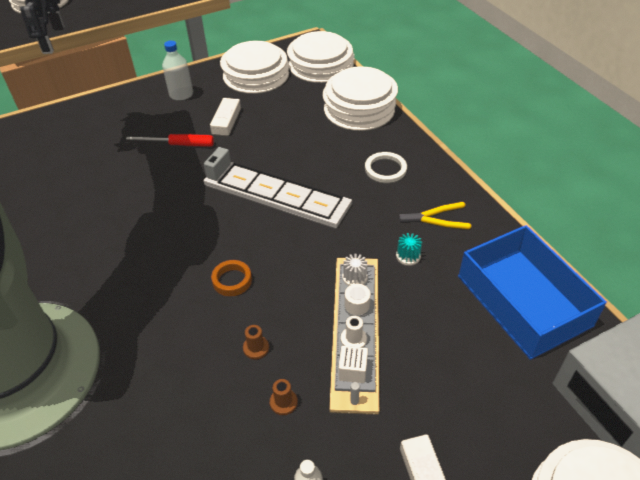

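The top view shows the infeed row running finned (375,207), round (412,221), necked (447,244), square (482,262), then the post (512,276). The test rack's box is at (130,278), with places at (161,263), (193,239), (224,216) and (254,193).

Lookalikes:
- **Finned:** turquoise finned head (367,138) is rejected.
- **Necked:** brown necked heads (406,340) and (477,339) are rejected, as is the bottle (575,354).
- **Round or square:** white boxes (33,233) and (598,256) are rejected.

The four heads standing in the cradles are the ones to move. I'll check them in a close crop.

```bash
cat > h.py <<'E'
import numpy as np,cv2,pickle
def load(n):return pickle.load(open(f"pics/{n}.pkl","rb"))
def F(s):return 240/np.tan(np.radians(s["vfov"]/2))
def cast(s,uv,z):
    uv=np.atleast_2d(np.array(uv,float));f=F(s);P=s["pose"]
    d=np.c_[(uv[:,0]-s["cx"])/f,-(uv[:,1]-s["cy"])/f,-np.ones(len(uv))]@P[:3,:3].T
    return P[:3,3]+d*((z-P[2,3])/d[:,2])[:,None]
def proj(s,X):
    P=s["pose"];c=(np.atleast_2d(X)-P[:3,3])@P[:3,:3];f=F(s)
    return np.c_[s["cx"]-f*c[:,0]/c[:,2],s["cy"]+f*c[:,1]/c[:,2]]
E
python3 - <<'E'
from h import *
t=load("top0");d=load("side0")
def orange(s,x0,x1,y0,y1):
    hsv=cv2.cvtColor(s["color"],cv2.COLOR_RGB2HSV);m=cv2.inRange(hsv,(8,80,120),(28,255,255));k=np.zeros_like(m);k[y0:y1,x0:x1]=m[y0:y1,x0:x1]
    n,_,st,c=cv2.connectedComponentsWithStats(k);return c[1:][st[1:,4]>8],st[1:,4]
for s,r in((t,(100,300,150,310)),(d,(200,360,150,230))):
    c,a=orange(s,*r);c=c[np.argsort(c[:,0])];X=cast(s,c,.014);print(c.round(1).tolist(),a,X.round(4).tolist())
a=cv2.resize(t["color"][170:310,330:530],None,fx=3.9,fy=3.9,interpolation=2)
b=cv2.resize(d["color"][245:415,300:410],None,fx=3.2,fy=3.2,interpolation=2)
cv2.imwrite("pics/ca.png",a[...,::-1]);cv2.imwrite("pics/cb.png",b[...,::-1])
E
```

```text
[[161.4, 262.8], [192.3, 239.4], [223.4, 216.0], [253.5, 193.2]] [33 35 35 37] [[0.5047, 0.2513, 0.014], [0.5432, 0.2005, 0.014], [0.5823, 0.1487, 0.014], [0.6209, 0.098, 0.014]]
[[238.9, 177.3], [265.6, 185.9], [293.0, 194.5], [320.7, 203.5]] [27 27 31 33] [[0.5038, 0.2509, 0.014], [0.5428, 0.199, 0.014], [0.5819, 0.1477, 0.014], [0.6201, 0.097, 0.014]]
```

View pics/ca.png

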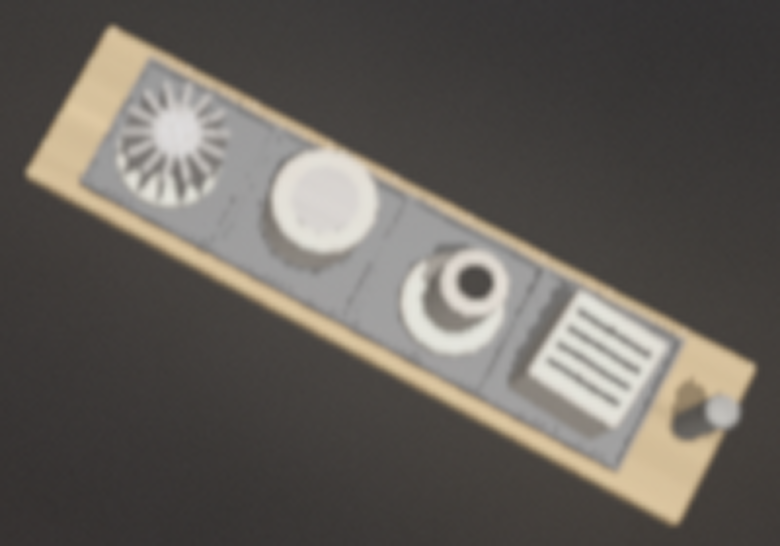

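View pics/cb.png

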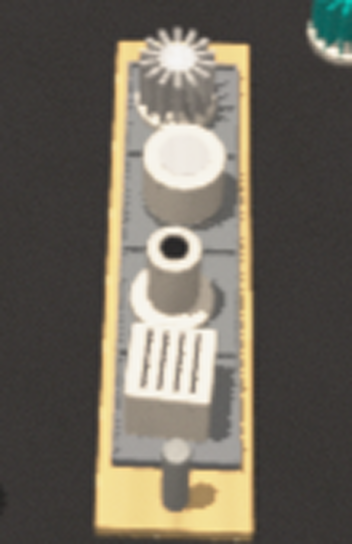

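The crops confirm the heads, in order from the post: square, necked (white), round, finned. In the top crop their top centres are finned (178,132), round (326,200), necked bore (475,282) and square (598,359).

```bash
python3 - <<'E'
from h import *
t=load("top0");d=load("side0")
A=lambda p:(np.array(p,float)+.5)/3.9-.5+[330,170]
B=lambda p:(np.array(p,float)+.5)/3.2-.5+[300,245]
pa=A([(178,132),(326,200),(475,282),(598,359)]);pb=B([(177,57),(184,157),(175,246),(171,362)])
for n,a,b,z in zip("frns",pa,pb,(.056,.054,.066,.054)):
    print(n,cast(t,a,z)[0,:2].round(4),cast(d,b,z)[0,:2].round(4))
ca=cast(t,A([(112,26),(756,368),(678,524),(27,174)]),.01)[:,:2]
cb=cast(d,B([(119,42),(249,44),(253,534),(96,532)]),.01)[:,:2]
for c in(ca,cb[[1,2,3,0]]):
    m=c.mean(0);v=c[1]+c[2]-c[0]-c[3];print("rack",m.round(4),np.arctan2(v[1],v[0]).round(4),np.linalg.norm(v)/2, np.linalg.norm(c[0]-c[3]))
sa=cast(t,A([(582,290),(668,340),(612,428),(530,377)]),.054)[:,:2]
v=sa[1]+sa[2]-sa[0]-sa[3];print("sq",np.arctan2(v[1],v[0]))
sb=cast(d,B([(133,322),(217,328),(212,404),(125,395)]),.054)[:,:2]
v=sb[1]+sb[2]-sb[0]-sb[3];print("sq",np.arctan2(v[1],v[0])-np.pi/2)
c=np.array([[.5042,.2511],[.543,.1998],[.5821,.1482],[.6205,.0975]])
m=c.mean(0);v=c[0]-c[3];th=np.arctan2(v[1],v[0]);print("test",m,th,np.linalg.norm(v));u=v/np.linalg.norm(v)
for x in(-96,-32,32,96):print(x,(m+u*x/1e3).round(4))
for T in(t,):print(proj(T,[[.5,.2,0.014]]))
E
```

```text
f [ 0.5866 -0.1034] [ 0.5854 -0.1033]
r [ 0.5568 -0.163 ] [ 0.5553 -0.1641]
n [ 0.5188 -0.2189] [ 0.5187 -0.2186]
s [ 0.4884 -0.269 ] [ 0.4877 -0.27  ]
rack [ 0.5362 -0.1949] -2.1028 0.30981409801557014 0.07645104407744362
rack [ 0.5355 -0.1963] -2.1032 0.3109047254579693 0.07617453983639892
sq -2.1571746921536703
sq -2.161774466638102
test [0.56245 0.17415] 2.218865035921339 0.19266200974764072
-96 [0.6204 0.0976]
-32 [0.5818 0.1486]
32 [0.5431 0.1997]
96 [0.5045 0.2507]
[[192.07852146 264.89347573]]
```

```bash
cat > plan.py <<'E'
import sys,numpy as np
from scipy.spatial.transform import Rotation as R
from cell import ctrl
def go(*ways):  # ways: x,y,z,yaw of the tool y axis; prints full shift/turn of each call
    o=ctrl.get_obs();p=o["tool_pos"];y=R.from_quat(o["tcp_rot"]).apply([0,1,0]);yaw=np.arctan2(y[1],y[0])
    print("t",round(o["t"],2),"p",p.round(4),"yaw",yaw.round(4),"w",round(o["width"],4),"g",round(o["grasp_force"],1),"f",o["contact_force"].round(1))
    for w in ways:
        q=np.array(w[:3]);N=1
        while 1:
            P,Y,out=p,yaw,[]
            for i in range(N):
                dY=(w[3]-yaw)/N
                B=np.array([[np.sin(Y),-np.cos(Y),0],[np.cos(Y),np.sin(Y),0],[0,0,-1]])
                out.append(np.r_[B@((q-p)/N)/.1,-dY/np.pi]);P=P+(q-p)/N;Y+=dY
            a=np.abs(out)
            if a[:,:3].max()<=1 and a[:,3].max()<.36:break
            N+=1
        for r in out:print("tx %.3f ty %.3f tz %.3f rz %.3f"%tuple(r))
        print("--",w);p,yaw=q,w[3]
if __name__=="__main__":go(*[tuple(map(float,a.split(","))) for a in sys.argv[1:]])
E
python3 plan.py .53,.17,.2,.6 .488,-.2695,.14,-.588; python3 -m creep -h | head -20
```

```text
t 0.1 p [0.2558 0.5699 0.2308] yaw 1.149 w 0.0855 g 0.0 f [1.5 0.1 0.3]
tx 0.828 ty -0.505 tz 0.062 rz 0.035
tx 0.878 ty -0.411 tz 0.062 rz 0.035
tx 0.918 ty -0.313 tz 0.062 rz 0.035
tx 0.947 ty -0.210 tz 0.062 rz 0.035
tx 0.964 ty -0.105 tz 0.062 rz 0.035
-- (0.53, 0.17, 0.2, 0.6)
tx 0.678 ty -0.566 tz 0.120 rz 0.076
tx 0.792 ty -0.390 tz 0.120 rz 0.076
tx 0.862 ty -0.193 tz 0.120 rz 0.076
tx 0.883 ty 0.015 tz 0.120 rz 0.076
tx 0.854 ty 0.223 tz 0.120 rz 0.076
-- (0.488, -0.2695, 0.14, -0.588)invalid input: not JSON, or not a number
```

```bash
python3 -m creep '[{"tx":0.1,"ty":-0.06,"tz":0.01,"rz":0.005},{"tx":0.2,"ty":-0.12,"tz":0.02,"rz":0.01},{"tx":0.3,"ty":-0.18,"tz":0.03,"rz":0.015},{"tx":0.4,"ty":-0.24,"tz":0.03,"rz":0.02},{"tx":0.5,"ty":-0.3,"tz":0.04,"rz":0.025},{"tx":0.6,"ty":-0.36,"tz":0.05,"rz":0.03},{"tx":0.7,"ty":-0.43,"tz":0.06,"rz":0.035},{"tx":0.83,"ty":-0.5,"tz":0.06,"rz":0.035}]' 1
python3 plan.py .53,.17,.2,.6 .488,-.2695,.14,-.588
```

```text
t 0.1 p [0.2558 0.5699 0.2308] yaw 1.149 w 0.0855 g 0.0 f [1.5 0.1 0.3]
tx 0.828 ty -0.505 tz 0.062 rz 0.035
tx 0.878 ty -0.411 tz 0.062 rz 0.035
tx 0.918 ty -0.313 tz 0.062 rz 0.035
tx 0.947 ty -0.210 tz 0.062 rz 0.035
tx 0.964 ty -0.105 tz 0.062 rz 0.035
-- (0.53, 0.17, 0.2, 0.6)
tx 0.678 ty -0.566 tz 0.120 rz 0.076
tx 0.792 ty -0.390 tz 0.120 rz 0.076
tx 0.862 ty -0.193 tz 0.120 rz 0.076
tx 0.883 ty 0.015 tz 0.120 rz 0.076
tx 0.854 ty 0.223 tz 0.120 rz 0.076
-- (0.488, -0.2695, 0.14, -0.588)$[0]: bad value
```

```bash
python3 -m creep '[{"tx":0.1,"ty":-0.06,"tz":0.01,"rx":0,"ry":0,"rz":0.005},{"tx":0.2,"ty":-0.12,"tz":0.02,"rx":0,"ry":0,"rz":0.01},{"tx":0.3,"ty":-0.18,"tz":0.03,"rx":0,"ry":0,"rz":0.015},{"tx":0.4,"ty":-0.24,"tz":0.03,"rx":0,"ry":0,"rz":0.02},{"tx":0.5,"ty":-0.3,"tz":0.04,"rx":0,"ry":0,"rz":0.025},{"tx":0.6,"ty":-0.36,"tz":0.05,"rx":0,"ry":0,"rz":0.03},{"tx":0.7,"ty":-0.43,"tz":0.06,"rx":0,"ry":0,"rz":0.035},{"tx":0.83,"ty":-0.5,"tz":0.06,"rx":0,"ry":0,"rz":0.035}]' 1 60
python3 plan.py .53,.17,.2,.6 .488,-.2695,.14,-.588
```

```text
t: 0.9
tool_pos: [0.1594, 0.5581, 0.2249]
tcp_rot: [0.263, 0.965, -0.0, 0.0]
contact_force: [-0.7, 0.5, -0.3]
width: 0.0859
grasp_force: 0.0
t 0.9 p [0.1594 0.5581 0.2249] yaw 1.0381 w 0.0859 g 0.0 f [-0.7  0.5 -0.3]
tx 0.861 ty -0.244 tz 0.042 rz 0.023
tx 0.876 ty -0.180 tz 0.042 rz 0.023
tx 0.887 ty -0.116 tz 0.042 rz 0.023
tx 0.893 ty -0.051 tz 0.042 rz 0.023
tx 0.894 ty 0.015 tz 0.042 rz 0.023
tx 0.891 ty 0.080 tz 0.042 rz 0.023
-- (0.53, 0.17, 0.2, 0.6)
tx 0.678 ty -0.566 tz 0.120 rz 0.076
tx 0.792 ty -0.390 tz 0.120 rz 0.076
tx 0.862 ty -0.193 tz 0.120 rz 0.076
tx 0.883 ty 0.015 tz 0.120 rz 0.076
tx 0.854 ty 0.223 tz 0.120 rz 0.076
-- (0.488, -0.2695, 0.14, -0.588)
```

I had the sign of the tool's x axis wrong in the planner, so I'm fixing that first. No harm was done in open air.

```bash
sed -i 's/\[np.sin(Y),-np.cos(Y),0\]/[-np.sin(Y),np.cos(Y),0]/' plan.py
python3 plan.py .5,.2,.2,.6 .488,-.2695,.14,-.588
```

```text
t 0.9 p [0.1594 0.5581 0.2249] yaw 1.0381 w 0.0859 g 0.0 f [-0.7  0.5 -0.3]
tx -0.951 ty -0.271 tz 0.050 rz 0.028
tx -0.971 ty -0.187 tz 0.050 rz 0.028
tx -0.983 ty -0.101 tz 0.050 rz 0.028
tx -0.988 ty -0.015 tz 0.050 rz 0.028
tx -0.986 ty 0.072 tz 0.050 rz 0.028
-- (0.5, 0.2, 0.2, 0.6)
tx -0.761 ty -0.550 tz 0.120 rz 0.076
tx -0.870 ty -0.355 tz 0.120 rz 0.076
tx -0.929 ty -0.141 tz 0.120 rz 0.076
tx -0.936 ty 0.082 tz 0.120 rz 0.076
tx -0.890 ty 0.300 tz 0.120 rz 0.076
-- (0.488, -0.2695, 0.14, -0.588)
```

```bash
python3 -m creep '[{"tx":-0.12,"ty":-0.03,"tz":0,"rx":0,"ry":0,"rz":0},{"tx":-0.24,"ty":-0.07,"tz":0.01,"rx":0,"ry":0,"rz":0.01},{"tx":-0.36,"ty":-0.1,"tz":0.02,"rx":0,"ry":0,"rz":0.01},{"tx":-0.48,"ty":-0.13,"tz":0.02,"rx":0,"ry":0,"rz":0.015},{"tx":-0.6,"ty":-0.17,"tz":0.03,"rx":0,"ry":0,"rz":0.02},{"tx":-0.72,"ty":-0.2,"tz":0.04,"rx":0,"ry":0,"rz":0.02},{"tx":-0.84,"ty":-0.24,"tz":0.04,"rx":0,"ry":0,"rz":0.025},{"tx":-0.95,"ty":-0.27,"tz":0.05,"rx":0,"ry":0,"rz":0.028}]'
python3 -m creep '[{"tx":-0.12,"ty":-0.02,"tz":0,"rx":0,"ry":0,"rz":0},{"tx":-0.24,"ty":-0.05,"tz":0.01,"rx":0,"ry":0,"rz":0.01},{"tx":-0.36,"ty":-0.07,"tz":0.02,"rx":0,"ry":0,"rz":0.01},{"tx":-0.48,"ty":-0.09,"tz":0.02,"rx":0,"ry":0,"rz":0.015},{"tx":-0.6,"ty":-0.12,"tz":0.03,"rx":0,"ry":0,"rz":0.02},{"tx":-0.72,"ty":-0.14,"tz":0.04,"rx":0,"ry":0,"rz":0.02},{"tx":-0.85,"ty":-0.16,"tz":0.04,"rx":0,"ry":0,"rz":0.025},{"tx":-0.97,"ty":-0.19,"tz":0.05,"rx":0,"ry":0,"rz":0.028}]'
python3 -m creep '[{"tx":-0.12,"ty":-0.01,"tz":0,"rx":0,"ry":0,"rz":0},{"tx":-0.24,"ty":-0.02,"tz":0.01,"rx":0,"ry":0,"rz":0.01},{"tx":-0.36,"ty":-0.04,"tz":0.02,"rx":0,"ry":0,"rz":0.01},{"tx":-0.48,"ty":-0.05,"tz":0.02,"rx":0,"ry":0,"rz":0.015},{"tx":-0.6,"ty":-0.06,"tz":0.03,"rx":0,"ry":0,"rz":0.02},{"tx":-0.72,"ty":-0.08,"tz":0.04,"rx":0,"ry":0,"rz":0.02},{"tx":-0.85,"ty":-0.09,"tz":0.04,"rx":0,"ry":0,"rz":0.025},{"tx":-0.98,"ty":-0.1,"tz":0.05,"rx":0,"ry":0,"rz":0.028}]'
python3 -m creep '[{"tx":-0.12,"ty":0,"tz":0,"rx":0,"ry":0,"rz":0},{"tx":-0.24,"ty":0,"tz":0.01,"rx":0,"ry":0,"rz":0.01},{"tx":-0.36,"ty":0,"tz":0.02,"rx":0,"ry":0,"rz":0.01},{"tx":-0.48,"ty":0,"tz":0.02,"rx":0,"ry":0,"rz":0.015},{"tx":-0.6,"ty":-0.01,"tz":0.03,"rx":0,"ry":0,"rz":0.02},{"tx":-0.72,"ty":-0.01,"tz":0.04,"rx":0,"ry":0,"rz":0.02},{"tx":-0.85,"ty":-0.01,"tz":0.04,"rx":0,"ry":0,"rz":0.025},{"tx":-0.99,"ty":-0.015,"tz":0.05,"rx":0,"ry":0,"rz":0.028}]'
python3 plan.py .488,-.2695,.14,-.588
```

```text
t: 1.7
tool_pos: [0.2287, 0.4862, 0.2203]
tcp_rot: [0.306, 0.952, 0.0, 0.0]
contact_force: [0.8, 0.4, -0.0]
width: 0.0853
grasp_force: 0.0
t: 2.5
tool_pos: [0.2967, 0.4146, 0.2153]
tcp_rot: [0.347, 0.938, 0.0, 0.0]
contact_force: [-0.9, 0.3, -0.6]
width: 0.0852
grasp_force: 0.0
t: 3.3
tool_pos: [0.3646, 0.3432, 0.2103]
tcp_rot: [0.388, 0.922, 0.0, 0.0]
contact_force: [-0.1, -0.8, 1.0]
width: 0.0857
grasp_force: 0.0
t: 4.1
tool_pos: [0.4327, 0.2715, 0.2053]
tcp_rot: [0.428, 0.904, 0.0, 0.0]
contact_force: [0.1, -0.1, -0.9]
width: 0.0854
grasp_force: 0.0
t 4.1 p [0.4327 0.2715 0.2053] yaw 0.6862 w 0.0854 g 0.0 f [ 0.1 -0.1 -0.9]
tx -0.756 ty -0.500 tz 0.109 rz 0.068
tx -0.844 ty -0.330 tz 0.109 rz 0.068
tx -0.895 ty -0.144 tz 0.109 rz 0.068
tx -0.905 ty 0.048 tz 0.109 rz 0.068
tx -0.875 ty 0.237 tz 0.109 rz 0.068
tx -0.805 ty 0.416 tz 0.109 rz 0.068
-- (0.488, -0.2695, 0.14, -0.588)
```

```bash
python3 -m creep '[{"tx":-0.1,"ty":-0.06,"tz":0.01,"rx":0,"ry":0,"rz":0.01},{"tx":-0.19,"ty":-0.12,"tz":0.03,"rx":0,"ry":0,"rz":0.02},{"tx":-0.28,"ty":-0.19,"tz":0.04,"rx":0,"ry":0,"rz":0.025},{"tx":-0.38,"ty":-0.25,"tz":0.05,"rx":0,"ry":0,"rz":0.035},{"tx":-0.47,"ty":-0.31,"tz":0.07,"rx":0,"ry":0,"rz":0.045},{"tx":-0.57,"ty":-0.37,"tz":0.08,"rx":0,"ry":0,"rz":0.05},{"tx":-0.66,"ty":-0.44,"tz":0.1,"rx":0,"ry":0,"rz":0.06},{"tx":-0.76,"ty":-0.5,"tz":0.11,"rx":0,"ry":0,"rz":0.068}]'
python3 -m creep '[{"tx":-0.1,"ty":-0.04,"tz":0.01,"rx":0,"ry":0,"rz":0.01},{"tx":-0.21,"ty":-0.08,"tz":0.03,"rx":0,"ry":0,"rz":0.02},{"tx":-0.32,"ty":-0.12,"tz":0.04,"rx":0,"ry":0,"rz":0.025},{"tx":-0.42,"ty":-0.16,"tz":0.05,"rx":0,"ry":0,"rz":0.035},{"tx":-0.53,"ty":-0.2,"tz":0.07,"rx":0,"ry":0,"rz":0.045},{"tx":-0.63,"ty":-0.25,"tz":0.08,"rx":0,"ry":0,"rz":0.05},{"tx":-0.74,"ty":-0.29,"tz":0.1,"rx":0,"ry":0,"rz":0.06},{"tx":-0.84,"ty":-0.33,"tz":0.11,"rx":0,"ry":0,"rz":0.068}]'
python3 -m creep '[{"tx":-0.11,"ty":-0.02,"tz":0.01,"rx":0,"ry":0,"rz":0.01},{"tx":-0.22,"ty":-0.04,"tz":0.03,"rx":0,"ry":0,"rz":0.02},{"tx":-0.33,"ty":-0.05,"tz":0.04,"rx":0,"ry":0,"rz":0.025},{"tx":-0.45,"ty":-0.07,"tz":0.05,"rx":0,"ry":0,"rz":0.035},{"tx":-0.56,"ty":-0.09,"tz":0.07,"rx":0,"ry":0,"rz":0.045},{"tx":-0.67,"ty":-0.11,"tz":0.08,"rx":0,"ry":0,"rz":0.05},{"tx":-0.78,"ty":-0.12,"tz":0.1,"rx":0,"ry":0,"rz":0.06},{"tx":-0.9,"ty":-0.14,"tz":0.11,"rx":0,"ry":0,"rz":0.068}]'
python3 -m creep '[{"tx":-0.11,"ty":0.01,"tz":0.01,"rx":0,"ry":0,"rz":0.01},{"tx":-0.22,"ty":0.01,"tz":0.03,"rx":0,"ry":0,"rz":0.02},{"tx":-0.34,"ty":0.02,"tz":0.04,"rx":0,"ry":0,"rz":0.025},{"tx":-0.45,"ty":0.02,"tz":0.05,"rx":0,"ry":0,"rz":0.035},{"tx":-0.57,"ty":0.03,"tz":0.07,"rx":0,"ry":0,"rz":0.045},{"tx":-0.68,"ty":0.04,"tz":0.08,"rx":0,"ry":0,"rz":0.05},{"tx":-0.79,"ty":0.04,"tz":0.1,"rx":0,"ry":0,"rz":0.06},{"tx":-0.9,"ty":0.05,"tz":0.11,"rx":0,"ry":0,"rz":0.068}]'
python3 plan.py .488,-.2695,.14,-.588
```

```text
t: 4.9
tool_pos: [0.4415, 0.1808, 0.1941]
tcp_rot: [0.523, 0.853, -0.0, -0.0]
contact_force: [0.6, -0.4, -0.1]
width: 0.0858
grasp_force: 0.0
t: 5.7
tool_pos: [0.4505, 0.0909, 0.1831]
tcp_rot: [0.611, 0.792, -0.0, -0.0]
contact_force: [0.0, -0.3, -0.4]
width: 0.0853
grasp_force: 0.0
t: 6.5
tool_pos: [0.4602, 0.0006, 0.1721]
tcp_rot: [0.691, 0.723, -0.0, -0.0]
contact_force: [-0.3, 0.4, -0.4]
width: 0.0851
grasp_force: 0.0
t: 7.3
tool_pos: [0.4692, -0.0892, 0.1611]
tcp_rot: [0.765, 0.645, -0.0, -0.0]
contact_force: [-0.1, 0.5, -0.6]
width: 0.0857
grasp_force: 0.0
t 7.3 p [ 0.4692 -0.0892  0.1611] yaw -0.1698 w 0.0857 g 0.0 f [-0.1  0.5 -0.6]
tx -0.873 ty 0.245 tz 0.106 rz 0.067
tx -0.803 ty 0.421 tz 0.106 rz 0.067
-- (0.488, -0.2695, 0.14, -0.588)
```

```bash
python3 -m creep '[{"tx":-0.11,"ty":0.03,"tz":0.01,"rx":0,"ry":0,"rz":0.01},{"tx":-0.22,"ty":0.06,"tz":0.03,"rx":0,"ry":0,"rz":0.02},{"tx":-0.33,"ty":0.09,"tz":0.04,"rx":0,"ry":0,"rz":0.025},{"tx":-0.44,"ty":0.12,"tz":0.05,"rx":0,"ry":0,"rz":0.035},{"tx":-0.55,"ty":0.15,"tz":0.07,"rx":0,"ry":0,"rz":0.045},{"tx":-0.66,"ty":0.18,"tz":0.08,"rx":0,"ry":0,"rz":0.05},{"tx":-0.77,"ty":0.21,"tz":0.1,"rx":0,"ry":0,"rz":0.06},{"tx":-0.87,"ty":0.24,"tz":0.11,"rx":0,"ry":0,"rz":0.067}]'
python3 -m creep '[{"tx":-0.12,"ty":0.06,"tz":0.01,"rx":0,"ry":0,"rz":0.01},{"tx":-0.24,"ty":0.12,"tz":0.03,"rx":0,"ry":0,"rz":0.02},{"tx":-0.36,"ty":0.19,"tz":0.05,"rx":0,"ry":0,"rz":0.03},{"tx":-0.48,"ty":0.25,"tz":0.06,"rx":0,"ry":0,"rz":0.04},{"tx":-0.6,"ty":0.32,"tz":0.08,"rx":0,"ry":0,"rz":0.05},{"tx":-0.72,"ty":0.38,"tz":0.1,"rx":0,"ry":0,"rz":0.06},{"tx":-0.8,"ty":0.42,"tz":0.11,"rx":0,"ry":0,"rz":0.067},{"tx":-0.8,"ty":0.42,"tz":0.11,"rx":0,"ry":0,"rz":0.067}]'
python3 plan.py .488,-.2695,.06,-.588 .488,-.2695,.019,-.588
```

```text
t: 8.1
tool_pos: [0.4784, -0.1791, 0.1501]
tcp_rot: [0.828, 0.561, -0.0, -0.0]
contact_force: [0.3, 0.2, -0.3]
width: 0.0856
grasp_force: 0.0
t: 8.9
tool_pos: [0.4877, -0.2693, 0.1391]
tcp_rot: [0.882, 0.471, -0.0, 0.0]
contact_force: [0.4, 0.3, -0.3]
width: 0.0855
grasp_force: 0.0
t 8.9 p [ 0.4877 -0.2693  0.1391] yaw -0.5908 w 0.0855 g 0.0 f [ 0.4  0.3 -0.3]
tx -0.000 ty 0.004 tz 0.791 rz -0.001
-- (0.488, -0.2695, 0.06, -0.588)
tx 0.000 ty 0.000 tz 0.410 rz -0.000
-- (0.488, -0.2695, 0.019, -0.588)
```

```bash
python3 -m creep '[{"tx":0,"ty":0,"tz":0.1,"rx":0,"ry":0,"rz":0},{"tx":0,"ty":0,"tz":0.2,"rx":0,"ry":0,"rz":0},{"tx":0,"ty":0,"tz":0.3,"rx":0,"ry":0,"rz":0},{"tx":0,"ty":0,"tz":0.4,"rx":0,"ry":0,"rz":0},{"tx":0,"ty":0,"tz":0.5,"rx":0,"ry":0,"rz":0},{"tx":0,"ty":0,"tz":0.6,"rx":0,"ry":0,"rz":0},{"tx":0,"ty":0,"tz":0.7,"rx":0,"ry":0,"rz":0},{"tx":0,"ty":0,"tz":0.79,"rx":0,"ry":0,"rz":0}]'
python3 -m creep '[{"tx":0,"ty":0,"tz":0.07,"rx":0,"ry":0,"rz":0},{"tx":0,"ty":0,"tz":0.14,"rx":0,"ry":0,"rz":0},{"tx":0,"ty":0,"tz":0.21,"rx":0,"ry":0,"rz":0},{"tx":0,"ty":0,"tz":0.28,"rx":0,"ry":0,"rz":0},{"tx":0,"ty":0,"tz":0.34,"rx":0,"ry":0,"rz":0},{"tx":0,"ty":0,"tz":0.38,"rx":0,"ry":0,"rz":0},{"tx":0,"ty":0,"tz":0.41,"rx":0,"ry":0,"rz":0},{"tx":0,"ty":0,"tz":0.41,"rx":0,"ry":0,"rz":0}]'
python3 -m creep '[{"tx":0,"ty":0,"tz":0,"rx":0,"ry":0,"rz":0},{"tx":0,"ty":0,"tz":0,"rx":0,"ry":0,"rz":0},{"tx":0,"ty":0,"tz":0,"rx":0,"ry":0,"rz":0},{"tx":0,"ty":0,"tz":0,"rx":0,"ry":0,"rz":0},{"tx":0,"ty":0,"tz":0,"rx":0,"ry":0,"rz":0},{"tx":0,"ty":0,"tz":0,"rx":0,"ry":0,"rz":0},{"tx":0,"ty":0,"tz":0,"rx":0,"ry":0,"rz":0},{"tx":0,"ty":0,"tz":0,"rx":0,"ry":0,"rz":0}]' 0 60
python3 plan.py .488,-.2695,.119,-.588 .6204,.0976,.119,.648
```

```text
t: 9.7
tool_pos: [0.4878, -0.2679, 0.0594]
tcp_rot: [0.882, 0.472, -0.0, -0.0]
contact_force: [-0.8, -0.6, -0.1]
width: 0.0855
grasp_force: 0.0
t: 10.5
tool_pos: [0.4878, -0.2679, 0.0191]
tcp_rot: [0.882, 0.472, -0.0, -0.0]
contact_force: [0.0, 0.4, -0.5]
width: 0.0859
grasp_force: 0.0
t: 11.3
tool_pos: [0.4881, -0.268, 0.0198]
tcp_rot: [0.882, 0.472, 0.0, 0.0]
contact_force: [-1.8, 0.5, 7.3]
width: 0.0414
grasp_force: 60.5
t 11.3 p [ 0.4881 -0.268   0.0198] yaw -0.5884 w 0.0414 g 60.5 f [-1.8  0.5  7.3]
tx -0.013 ty 0.008 tz -0.992 rz -0.000
-- (0.488, -0.2695, 0.119, -0.588)
tx 0.947 ty -0.234 tz 0.000 rz -0.098
tx 0.973 ty 0.065 tz 0.000 rz -0.098
tx 0.907 ty 0.358 tz 0.000 rz -0.098
tx 0.755 ty 0.617 tz 0.000 rz -0.098
-- (0.6204, 0.0976, 0.119, 0.648)
```

```bash
python3 -m creep '[{"tx":0,"ty":0,"tz":-0.07,"rx":0,"ry":0,"rz":0},{"tx":0,"ty":0,"tz":-0.2,"rx":0,"ry":0,"rz":0},{"tx":0,"ty":0,"tz":-0.34,"rx":0,"ry":0,"rz":0},{"tx":0,"ty":0,"tz":-0.48,"rx":0,"ry":0,"rz":0},{"tx":0,"ty":0,"tz":-0.62,"rx":0,"ry":0,"rz":0},{"tx":0,"ty":0,"tz":-0.76,"rx":0,"ry":0,"rz":0},{"tx":0,"ty":0,"tz":-0.9,"rx":0,"ry":0,"rz":0},{"tx":0,"ty":0,"tz":-0.99,"rx":0,"ry":0,"rz":0}]'
python3 -m creep '[{"tx":0.1,"ty":-0.02,"tz":0,"rx":0,"ry":0,"rz":-0.01},{"tx":0.22,"ty":-0.06,"tz":0,"rx":0,"ry":0,"rz":-0.02},{"tx":0.34,"ty":-0.09,"tz":0,"rx":0,"ry":0,"rz":-0.035},{"tx":0.46,"ty":-0.12,"tz":0,"rx":0,"ry":0,"rz":-0.045},{"tx":0.58,"ty":-0.15,"tz":0,"rx":0,"ry":0,"rz":-0.06},{"tx":0.7,"ty":-0.18,"tz":0,"rx":0,"ry":0,"rz":-0.07},{"tx":0.82,"ty":-0.2,"tz":0,"rx":0,"ry":0,"rz":-0.085},{"tx":0.95,"ty":-0.23,"tz":0,"rx":0,"ry":0,"rz":-0.098}]'
python3 -m creep '[{"tx":0.12,"ty":0.01,"tz":0,"rx":0,"ry":0,"rz":-0.01},{"tx":0.24,"ty":0.02,"tz":0,"rx":0,"ry":0,"rz":-0.02},{"tx":0.36,"ty":0.02,"tz":0,"rx":0,"ry":0,"rz":-0.035},{"tx":0.48,"ty":0.03,"tz":0,"rx":0,"ry":0,"rz":-0.045},{"tx":0.6,"ty":0.04,"tz":0,"rx":0,"ry":0,"rz":-0.06},{"tx":0.73,"ty":0.05,"tz":0,"rx":0,"ry":0,"rz":-0.07},{"tx":0.85,"ty":0.06,"tz":0,"rx":0,"ry":0,"rz":-0.085},{"tx":0.97,"ty":0.065,"tz":0,"rx":0,"ry":0,"rz":-0.098}]'
python3 -m creep '[{"tx":0.11,"ty":0.04,"tz":0,"rx":0,"ry":0,"rz":-0.01},{"tx":0.23,"ty":0.09,"tz":0,"rx":0,"ry":0,"rz":-0.02},{"tx":0.34,"ty":0.13,"tz":0,"rx":0,"ry":0,"rz":-0.035},{"tx":0.45,"ty":0.18,"tz":0,"rx":0,"ry":0,"rz":-0.045},{"tx":0.57,"ty":0.22,"tz":0,"rx":0,"ry":0,"rz":-0.06},{"tx":0.68,"ty":0.27,"tz":0,"rx":0,"ry":0,"rz":-0.07},{"tx":0.79,"ty":0.31,"tz":0,"rx":0,"ry":0,"rz":-0.085},{"tx":0.91,"ty":0.36,"tz":0,"rx":0,"ry":0,"rz":-0.098}]'
python3 plan.py .6204,.0976,.119,.648
```

```text
t: 12.1
tool_pos: [0.4882, -0.268, 0.1198]
tcp_rot: [0.882, 0.472, 0.0, 0.0]
contact_force: [-0.4, -0.4, -1.6]
width: 0.0409
grasp_force: 60.5
t: 12.9
tool_pos: [0.5219, -0.1752, 0.1183]
tcp_rot: [0.798, 0.603, -0.0, 0.0]
contact_force: [0.4, -0.1, -1.6]
width: 0.0411
grasp_force: 60.5
t: 13.7
tool_pos: [0.555, -0.0837, 0.1183]
tcp_rot: [0.696, 0.718, -0.0, 0.0]
contact_force: [-0.1, 0.4, -1.9]
width: 0.0415
grasp_force: 60.5
t: 14.5
tool_pos: [0.5884, 0.0081, 0.1183]
tcp_rot: [0.578, 0.816, -0.0, 0.0]
contact_force: [1.1, 0.2, -1.6]
width: 0.0411
grasp_force: 60.5
t 14.5 p [0.5884 0.0081 0.1183] yaw 0.3388 w 0.0411 g 60.5 f [ 1.1  0.2 -1.6]
tx 0.738 ty 0.600 tz -0.007 rz -0.098
-- (0.6204, 0.0976, 0.119, 0.648)
```

```bash
python3 -m creep '[{"tx":0.11,"ty":0.09,"tz":0,"rx":0,"ry":0,"rz":-0.014},{"tx":0.22,"ty":0.18,"tz":0,"rx":0,"ry":0,"rz":-0.028},{"tx":0.33,"ty":0.27,"tz":0,"rx":0,"ry":0,"rz":-0.042},{"tx":0.44,"ty":0.36,"tz":0,"rx":0,"ry":0,"rz":-0.056},{"tx":0.55,"ty":0.45,"tz":0,"rx":0,"ry":0,"rz":-0.07},{"tx":0.66,"ty":0.54,"tz":0,"rx":0,"ry":0,"rz":-0.084},{"tx":0.73,"ty":0.6,"tz":0,"rx":0,"ry":0,"rz":-0.098},{"tx":0.73,"ty":0.6,"tz":0,"rx":0,"ry":0,"rz":-0.098}]'
python3 plan.py .6204,.0976,.021,.648
```

```text
t: 15.3
tool_pos: [0.621, 0.0974, 0.1181]
tcp_rot: [0.446, 0.895, 0.0, -0.0]
contact_force: [-0.5, 0.0, -1.9]
width: 0.0412
grasp_force: 60.5
t 15.3 p [0.621  0.0974 0.1181] yaw 0.647 w 0.0412 g 60.5 f [-0.5  0.  -1.9]
tx 0.005 ty -0.004 tz 0.971 rz -0.000
-- (0.6204, 0.0976, 0.021, 0.648)
```

```bash
python3 -m creep '[{"tx":0,"ty":0,"tz":0.15,"rx":0,"ry":0,"rz":0},{"tx":0,"ty":0,"tz":0.35,"rx":0,"ry":0,"rz":0},{"tx":0,"ty":0,"tz":0.55,"rx":0,"ry":0,"rz":0},{"tx":0,"ty":0,"tz":0.72,"rx":0,"ry":0,"rz":0},{"tx":0,"ty":0,"tz":0.84,"rx":0,"ry":0,"rz":0},{"tx":0,"ty":0,"tz":0.92,"rx":0,"ry":0,"rz":0},{"tx":0,"ty":0,"tz":0.97,"rx":0,"ry":0,"rz":0},{"tx":0,"ty":0,"tz":0.975,"rx":0,"ry":0,"rz":0}]'
python3 -m creep '[{"tx":0,"ty":0,"tz":0,"rx":0,"ry":0,"rz":0},{"tx":0,"ty":0,"tz":0,"rx":0,"ry":0,"rz":0},{"tx":0,"ty":0,"tz":0,"rx":0,"ry":0,"rz":0},{"tx":0,"ty":0,"tz":0,"rx":0,"ry":0,"rz":0},{"tx":0,"ty":0,"tz":0,"rx":0,"ry":0,"rz":0},{"tx":0,"ty":0,"tz":0,"rx":0,"ry":0,"rz":0},{"tx":0,"ty":0,"tz":0,"rx":0,"ry":0,"rz":0},{"tx":0,"ty":0,"tz":0,"rx":0,"ry":0,"rz":0}]' 1 60
python3 plan.py .6204,.0976,.11,.648 .5188,-.2188,.13,-.532
```

```text
t: 16.1
tool_pos: [0.6207, 0.0958, 0.0205]
tcp_rot: [0.447, 0.894, -0.0, -0.0]
contact_force: [0.3, 0.3, -0.8]
width: 0.0413
grasp_force: 60.5
t: 16.9
tool_pos: [0.6207, 0.0959, 0.0208]
tcp_rot: [0.447, 0.894, -0.0, 0.0]
contact_force: [0.1, -0.2, -0.5]
width: 0.0854
grasp_force: 0.0
t 16.9 p [0.6207 0.0959 0.0208] yaw 0.6431 w 0.0854 g 0.0 f [ 0.1 -0.2 -0.5]
tx 0.016 ty 0.008 tz -0.892 rz -0.002
-- (0.6204, 0.0976, 0.11, 0.648)
tx -0.477 ty -0.680 tz -0.050 rz 0.094
tx -0.654 ty -0.512 tz -0.050 rz 0.094
tx -0.775 ty -0.299 tz -0.050 rz 0.094
tx -0.829 ty -0.061 tz -0.050 rz 0.094
-- (0.5188, -0.2188, 0.13, -0.532)
```

```bash
python3 -m creep '[{"tx":0,"ty":0,"tz":-0.1,"rx":0,"ry":0,"rz":0},{"tx":0,"ty":0,"tz":-0.2,"rx":0,"ry":0,"rz":0},{"tx":0,"ty":0,"tz":-0.32,"rx":0,"ry":0,"rz":0},{"tx":0,"ty":0,"tz":-0.44,"rx":0,"ry":0,"rz":0},{"tx":0,"ty":0,"tz":-0.56,"rx":0,"ry":0,"rz":0},{"tx":0,"ty":0,"tz":-0.68,"rx":0,"ry":0,"rz":0},{"tx":0,"ty":0,"tz":-0.8,"rx":0,"ry":0,"rz":0},{"tx":0,"ty":0,"tz":-0.89,"rx":0,"ry":0,"rz":0}]'
python3 -m creep '[{"tx":-0.06,"ty":-0.08,"tz":-0.01,"rx":0,"ry":0,"rz":0.01},{"tx":-0.12,"ty":-0.17,"tz":-0.01,"rx":0,"ry":0,"rz":0.02},{"tx":-0.18,"ty":-0.25,"tz":-0.02,"rx":0,"ry":0,"rz":0.03},{"tx":-0.24,"ty":-0.34,"tz":-0.03,"rx":0,"ry":0,"rz":0.045},{"tx":-0.3,"ty":-0.42,"tz":-0.03,"rx":0,"ry":0,"rz":0.055},{"tx":-0.36,"ty":-0.51,"tz":-0.04,"rx":0,"ry":0,"rz":0.07},{"tx":-0.42,"ty":-0.6,"tz":-0.05,"rx":0,"ry":0,"rz":0.08},{"tx":-0.48,"ty":-0.68,"tz":-0.05,"rx":0,"ry":0,"rz":0.094}]'
python3 -m creep '[{"tx":-0.08,"ty":-0.06,"tz":-0.01,"rx":0,"ry":0,"rz":0.01},{"tx":-0.16,"ty":-0.13,"tz":-0.01,"rx":0,"ry":0,"rz":0.02},{"tx":-0.24,"ty":-0.19,"tz":-0.02,"rx":0,"ry":0,"rz":0.03},{"tx":-0.33,"ty":-0.26,"tz":-0.03,"rx":0,"ry":0,"rz":0.045},{"tx":-0.41,"ty":-0.32,"tz":-0.03,"rx":0,"ry":0,"rz":0.055},{"tx":-0.49,"ty":-0.38,"tz":-0.04,"rx":0,"ry":0,"rz":0.07},{"tx":-0.57,"ty":-0.45,"tz":-0.05,"rx":0,"ry":0,"rz":0.08},{"tx":-0.65,"ty":-0.51,"tz":-0.05,"rx":0,"ry":0,"rz":0.094}]'
python3 -m creep '[{"tx":-0.1,"ty":-0.04,"tz":-0.01,"rx":0,"ry":0,"rz":0.01},{"tx":-0.19,"ty":-0.08,"tz":-0.01,"rx":0,"ry":0,"rz":0.02},{"tx":-0.29,"ty":-0.11,"tz":-0.02,"rx":0,"ry":0,"rz":0.03},{"tx":-0.39,"ty":-0.15,"tz":-0.03,"rx":0,"ry":0,"rz":0.045},{"tx":-0.48,"ty":-0.19,"tz":-0.03,"rx":0,"ry":0,"rz":0.055},{"tx":-0.58,"ty":-0.22,"tz":-0.04,"rx":0,"ry":0,"rz":0.07},{"tx":-0.68,"ty":-0.26,"tz":-0.05,"rx":0,"ry":0,"rz":0.08},{"tx":-0.77,"ty":-0.3,"tz":-0.05,"rx":0,"ry":0,"rz":0.094}]'
python3 plan.py .5188,-.2188,.13,-.532
python3 - <<'E'
from cell import eyes
import cv2
a=eyes.snapshot("top")["color"][150:320,100:300];b=eyes.snapshot("side")["color"][130:240,190:370]
cv2.imwrite("pics/p1.png",cv2.hconcat([cv2.resize(a,(400,340)),cv2.resize(b,(400,340))])[...,::-1])
E
```

```text
t: 17.7
tool_pos: [0.621, 0.0959, 0.1111]
tcp_rot: [0.447, 0.894, 0.0, 0.0]
contact_force: [-0.0, -0.5, -0.1]
width: 0.0854
grasp_force: 0.0
t: 18.5
tool_pos: [0.5948, 0.0158, 0.115]
tcp_rot: [0.575, 0.818, 0.0, 0.0]
contact_force: [-0.1, 0.1, 0.6]
width: 0.0854
grasp_force: 0.0
t: 19.3
tool_pos: [0.569, -0.0626, 0.1199]
tcp_rot: [0.689, 0.724, 0.0, 0.0]
contact_force: [-0.4, -0.0, 0.7]
width: 0.085
grasp_force: 0.0
t: 20.1
tool_pos: [0.5432, -0.1412, 0.125]
tcp_rot: [0.789, 0.615, 0.0, 0.0]
contact_force: [0.0, -0.3, 1.0]
width: 0.0855
grasp_force: 0.0
t 20.1 p [ 0.5432 -0.1412  0.125 ] yaw -0.2459 w 0.0855 g 0.0 f [ 0.  -0.3  1. ]
tx -0.812 ty -0.048 tz -0.050 rz 0.091
-- (0.5188, -0.2188, 0.13, -0.532)
```

View pics/p1.png

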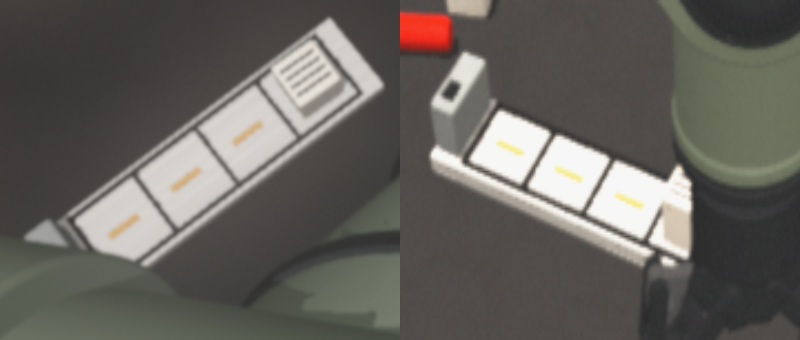

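The square head stands upright in the place farthest from the box (left crop (310,75)). Next is the necked head.

```bash
python3 -m creep '[{"tx":-0.12,"ty":-0.01,"tz":-0.01,"rx":0,"ry":0,"rz":0.013},{"tx":-0.24,"ty":-0.01,"tz":-0.01,"rx":0,"ry":0,"rz":0.026},{"tx":-0.36,"ty":-0.02,"tz":-0.02,"rx":0,"ry":0,"rz":0.04},{"tx":-0.48,"ty":-0.03,"tz":-0.03,"rx":0,"ry":0,"rz":0.053},{"tx":-0.6,"ty":-0.04,"tz":-0.04,"rx":0,"ry":0,"rz":0.066},{"tx":-0.72,"ty":-0.05,"tz":-0.05,"rx":0,"ry":0,"rz":0.08},{"tx":-0.81,"ty":-0.05,"tz":-0.05,"rx":0,"ry":0,"rz":0.091},{"tx":-0.81,"ty":-0.05,"tz":-0.05,"rx":0,"ry":0,"rz":0.091}]'
python3 plan.py .5188,-.2188,.06,-.532 .5188,-.2188,.029,-.532
```

```text
t: 21.0
tool_pos: [0.5186, -0.2191, 0.1298]
tcp_rot: [0.868, 0.496, -0.0, 0.0]
contact_force: [-0.6, 0.5, -0.2]
width: 0.0852
grasp_force: 0.0
t 21.0 p [ 0.5186 -0.2191  0.1298] yaw -0.5321 w 0.0852 g 0.0 f [-0.6  0.5 -0.2]
tx 0.003 ty -0.000 tz 0.698 rz -0.000
-- (0.5188, -0.2188, 0.06, -0.532)
tx 0.000 ty 0.000 tz 0.310 rz -0.000
-- (0.5188, -0.2188, 0.029, -0.532)
```

```bash
python3 -m creep '[{"tx":0,"ty":0,"tz":0.15,"rx":0,"ry":0,"rz":0},{"tx":0,"ty":0,"tz":0.32,"rx":0,"ry":0,"rz":0},{"tx":0,"ty":0,"tz":0.5,"rx":0,"ry":0,"rz":0},{"tx":0,"ty":0,"tz":0.67,"rx":0,"ry":0,"rz":0},{"tx":0,"ty":0,"tz":0.82,"rx":0,"ry":0,"rz":0},{"tx":0,"ty":0,"tz":0.93,"rx":0,"ry":0,"rz":0},{"tx":0,"ty":0,"tz":1,"rx":0,"ry":0,"rz":0},{"tx":0,"ty":0,"tz":1,"rx":0,"ry":0,"rz":0}]'
python3 -m creep '[{"tx":0,"ty":0,"tz":0,"rx":0,"ry":0,"rz":0},{"tx":0,"ty":0,"tz":0,"rx":0,"ry":0,"rz":0},{"tx":0,"ty":0,"tz":0,"rx":0,"ry":0,"rz":0},{"tx":0,"ty":0,"tz":0,"rx":0,"ry":0,"rz":0},{"tx":0,"ty":0,"tz":0,"rx":0,"ry":0,"rz":0},{"tx":0,"ty":0,"tz":0,"rx":0,"ry":0,"rz":0},{"tx":0,"ty":0,"tz":0,"rx":0,"ry":0,"rz":0},{"tx":0,"ty":0,"tz":0,"rx":0,"ry":0,"rz":0}]' 0 60
python3 -m creep '[{"tx":0,"ty":0,"tz":-0.07,"rx":0,"ry":0,"rz":0},{"tx":0,"ty":0,"tz":-0.2,"rx":0,"ry":0,"rz":0},{"tx":0,"ty":0,"tz":-0.34,"rx":0,"ry":0,"rz":0},{"tx":0,"ty":0,"tz":-0.48,"rx":0,"ry":0,"rz":0},{"tx":0,"ty":0,"tz":-0.62,"rx":0,"ry":0,"rz":0},{"tx":0,"ty":0,"tz":-0.76,"rx":0,"ry":0,"rz":0},{"tx":0,"ty":0,"tz":-0.9,"rx":0,"ry":0,"rz":0},{"tx":0,"ty":0,"tz":-1,"rx":0,"ry":0,"rz":0}]'
python3 plan.py .5818,.1486,.13,.648
```

```text
t: 21.8
tool_pos: [0.5188, -0.2175, 0.029]
tcp_rot: [0.867, 0.498, -0.0, -0.0]
contact_force: [0.3, 0.3, -0.1]
width: 0.0855
grasp_force: 0.0
t: 22.6
tool_pos: [0.5193, -0.2177, 0.0304]
tcp_rot: [0.867, 0.498, 0.0, 0.0]
contact_force: [-1.7, 1.5, 8.0]
width: 0.027
grasp_force: 58.5
t: 23.4
tool_pos: [0.5193, -0.2177, 0.1313]
tcp_rot: [0.867, 0.498, 0.0, 0.0]
contact_force: [-0.2, -0.1, -2.0]
width: 0.0265
grasp_force: 59.1
t 23.4 p [ 0.5193 -0.2177  0.1313] yaw -0.5286 w 0.0265 g 59.1 f [-0.2 -0.1 -2. ]
tx 0.870 ty -0.327 tz 0.003 rz -0.094
tx 0.927 ty -0.061 tz 0.003 rz -0.094
tx 0.905 ty 0.210 tz 0.003 rz -0.094
tx 0.805 ty 0.464 tz 0.003 rz -0.094
-- (0.5818, 0.1486, 0.13, 0.648)
```

```bash
python3 -m creep '[{"tx":0.1,"ty":-0.04,"tz":0,"rx":0,"ry":0,"rz":-0.01},{"tx":0.21,"ty":-0.08,"tz":0,"rx":0,"ry":0,"rz":-0.02},{"tx":0.32,"ty":-0.12,"tz":0,"rx":0,"ry":0,"rz":-0.035},{"tx":0.43,"ty":-0.16,"tz":0,"rx":0,"ry":0,"rz":-0.045},{"tx":0.54,"ty":-0.2,"tz":0,"rx":0,"ry":0,"rz":-0.06},{"tx":0.65,"ty":-0.24,"tz":0,"rx":0,"ry":0,"rz":-0.07},{"tx":0.76,"ty":-0.29,"tz":0,"rx":0,"ry":0,"rz":-0.08},{"tx":0.87,"ty":-0.33,"tz":0,"rx":0,"ry":0,"rz":-0.094}]'
python3 -m creep '[{"tx":0.12,"ty":-0.01,"tz":0,"rx":0,"ry":0,"rz":-0.01},{"tx":0.23,"ty":-0.02,"tz":0,"rx":0,"ry":0,"rz":-0.02},{"tx":0.35,"ty":-0.02,"tz":0,"rx":0,"ry":0,"rz":-0.035},{"tx":0.46,"ty":-0.03,"tz":0,"rx":0,"ry":0,"rz":-0.045},{"tx":0.58,"ty":-0.04,"tz":0,"rx":0,"ry":0,"rz":-0.06},{"tx":0.7,"ty":-0.05,"tz":0,"rx":0,"ry":0,"rz":-0.07},{"tx":0.81,"ty":-0.05,"tz":0,"rx":0,"ry":0,"rz":-0.08},{"tx":0.93,"ty":-0.06,"tz":0,"rx":0,"ry":0,"rz":-0.094}]'
python3 -m creep '[{"tx":0.11,"ty":0.03,"tz":0,"rx":0,"ry":0,"rz":-0.01},{"tx":0.23,"ty":0.05,"tz":0,"rx":0,"ry":0,"rz":-0.02},{"tx":0.34,"ty":0.08,"tz":0,"rx":0,"ry":0,"rz":-0.035},{"tx":0.45,"ty":0.1,"tz":0,"rx":0,"ry":0,"rz":-0.045},{"tx":0.57,"ty":0.13,"tz":0,"rx":0,"ry":0,"rz":-0.06},{"tx":0.68,"ty":0.16,"tz":0,"rx":0,"ry":0,"rz":-0.07},{"tx":0.79,"ty":0.18,"tz":0,"rx":0,"ry":0,"rz":-0.08},{"tx":0.9,"ty":0.21,"tz":0,"rx":0,"ry":0,"rz":-0.094}]'
python3 -m creep '[{"tx":0.11,"ty":0.06,"tz":0,"rx":0,"ry":0,"rz":-0.013},{"tx":0.22,"ty":0.13,"tz":0,"rx":0,"ry":0,"rz":-0.026},{"tx":0.34,"ty":0.19,"tz":0,"rx":0,"ry":0,"rz":-0.04},{"tx":0.46,"ty":0.26,"tz":0,"rx":0,"ry":0,"rz":-0.053},{"tx":0.58,"ty":0.33,"tz":0,"rx":0,"ry":0,"rz":-0.066},{"tx":0.7,"ty":0.4,"tz":0,"rx":0,"ry":0,"rz":-0.08},{"tx":0.8,"ty":0.46,"tz":0,"rx":0,"ry":0,"rz":-0.094},{"tx":0.8,"ty":0.46,"tz":0,"rx":0,"ry":0,"rz":-0.094}]'
python3 plan.py .5818,.1486,.0315,.648
```

```text
t: 24.2
tool_pos: [0.5345, -0.1248, 0.1298]
tcp_rot: [0.784, 0.621, -0.0, -0.0]
contact_force: [-0.3, -0.5, -1.0]
width: 0.0263
grasp_force: 59.1
t: 25.0
tool_pos: [0.5504, -0.0332, 0.1298]
tcp_rot: [0.684, 0.73, -0.0, 0.0]
contact_force: [-0.3, 0.8, -1.6]
width: 0.0264
grasp_force: 59.0
t: 25.8
tool_pos: [0.5656, 0.058, 0.1298]
tcp_rot: [0.569, 0.822, -0.0, -0.0]
contact_force: [0.3, -0.0, -2.0]
width: 0.0271
grasp_force: 59.0
t: 26.6
tool_pos: [0.5807, 0.1502, 0.1297]
tcp_rot: [0.441, 0.897, 0.0, -0.0]
contact_force: [0.7, 0.4, -1.0]
width: 0.0261
grasp_force: 59.1
t 26.6 p [0.5807 0.1502 0.1297] yaw 0.6569 w 0.0261 g 59.1 f [ 0.7  0.4 -1. ]
tx -0.019 ty -0.001 tz 0.982 rz 0.003
-- (0.5818, 0.1486, 0.0315, 0.648)
```

```bash
python3 -m creep '[{"tx":0,"ty":0,"tz":0.15,"rx":0,"ry":0,"rz":0},{"tx":0,"ty":0,"tz":0.35,"rx":0,"ry":0,"rz":0},{"tx":0,"ty":0,"tz":0.55,"rx":0,"ry":0,"rz":0},{"tx":0,"ty":0,"tz":0.72,"rx":0,"ry":0,"rz":0},{"tx":0,"ty":0,"tz":0.84,"rx":0,"ry":0,"rz":0},{"tx":0,"ty":0,"tz":0.92,"rx":0,"ry":0,"rz":0},{"tx":0,"ty":0,"tz":0.98,"rx":0,"ry":0,"rz":0},{"tx":0,"ty":0,"tz":0.985,"rx":0,"ry":0,"rz":0}]'
python3 -m creep '[{"tx":0,"ty":0,"tz":0,"rx":0,"ry":0,"rz":0},{"tx":0,"ty":0,"tz":0,"rx":0,"ry":0,"rz":0},{"tx":0,"ty":0,"tz":0,"rx":0,"ry":0,"rz":0},{"tx":0,"ty":0,"tz":0,"rx":0,"ry":0,"rz":0},{"tx":0,"ty":0,"tz":0,"rx":0,"ry":0,"rz":0},{"tx":0,"ty":0,"tz":0,"rx":0,"ry":0,"rz":0},{"tx":0,"ty":0,"tz":0,"rx":0,"ry":0,"rz":0},{"tx":0,"ty":0,"tz":0,"rx":0,"ry":0,"rz":0}]' 1 60
python3 -m creep '[{"tx":0,"ty":0,"tz":-0.1,"rx":0,"ry":0,"rz":0},{"tx":0,"ty":0,"tz":-0.2,"rx":0,"ry":0,"rz":0},{"tx":0,"ty":0,"tz":-0.32,"rx":0,"ry":0,"rz":0},{"tx":0,"ty":0,"tz":-0.44,"rx":0,"ry":0,"rz":0},{"tx":0,"ty":0,"tz":-0.56,"rx":0,"ry":0,"rz":0},{"tx":0,"ty":0,"tz":-0.68,"rx":0,"ry":0,"rz":0},{"tx":0,"ty":0,"tz":-0.8,"rx":0,"ry":0,"rz":0},{"tx":0,"ty":0,"tz":-0.9,"rx":0,"ry":0,"rz":0}]'
python3 plan.py .556,-.1635,.12,-.532
```

```text
t: 27.4
tool_pos: [0.5805, 0.1479, 0.0309]
tcp_rot: [0.443, 0.896, -0.0, -0.0]
contact_force: [-0.3, -1.1, -1.7]
width: 0.0266
grasp_force: 59.4
t: 28.2
tool_pos: [0.5806, 0.1481, 0.0313]
tcp_rot: [0.443, 0.896, -0.0, -0.0]
contact_force: [-0.1, 0.4, 0.5]
width: 0.0851
grasp_force: 0.0
t: 29.0
tool_pos: [0.5808, 0.1482, 0.1225]
tcp_rot: [0.443, 0.896, 0.0, 0.0]
contact_force: [0.2, -0.9, -0.7]
width: 0.0852
grasp_force: 0.0
t 29.0 p [0.5808 0.1482 0.1225] yaw 0.6526 w 0.0852 g 0.0 f [ 0.2 -0.9 -0.7]
tx -0.582 ty -0.522 tz 0.006 rz 0.094
tx -0.709 ty -0.330 tz 0.006 rz 0.094
tx -0.774 ty -0.109 tz 0.006 rz 0.094
tx -0.772 ty 0.122 tz 0.006 rz 0.094
-- (0.556, -0.1635, 0.12, -0.532)
```

```bash
python3 -m creep '[{"tx":-0.07,"ty":-0.06,"tz":0,"rx":0,"ry":0,"rz":0.01},{"tx":-0.15,"ty":-0.13,"tz":0,"rx":0,"ry":0,"rz":0.02},{"tx":-0.22,"ty":-0.19,"tz":0,"rx":0,"ry":0,"rz":0.035},{"tx":-0.29,"ty":-0.26,"tz":0,"rx":0,"ry":0,"rz":0.045},{"tx":-0.36,"ty":-0.33,"tz":0,"rx":0,"ry":0,"rz":0.06},{"tx":-0.44,"ty":-0.39,"tz":0,"rx":0,"ry":0,"rz":0.07},{"tx":-0.51,"ty":-0.46,"tz":0,"rx":0,"ry":0,"rz":0.08},{"tx":-0.58,"ty":-0.52,"tz":0,"rx":0,"ry":0,"rz":0.094}]'
python3 -m creep '[{"tx":-0.09,"ty":-0.04,"tz":0,"rx":0,"ry":0,"rz":0.01},{"tx":-0.18,"ty":-0.08,"tz":0,"rx":0,"ry":0,"rz":0.02},{"tx":-0.27,"ty":-0.12,"tz":0,"rx":0,"ry":0,"rz":0.035},{"tx":-0.36,"ty":-0.16,"tz":0,"rx":0,"ry":0,"rz":0.045},{"tx":-0.44,"ty":-0.21,"tz":0,"rx":0,"ry":0,"rz":0.06},{"tx":-0.53,"ty":-0.25,"tz":0,"rx":0,"ry":0,"rz":0.07},{"tx":-0.62,"ty":-0.29,"tz":0,"rx":0,"ry":0,"rz":0.08},{"tx":-0.71,"ty":-0.33,"tz":0,"rx":0,"ry":0,"rz":0.094}]'
python3 -m creep '[{"tx":-0.1,"ty":-0.01,"tz":0,"rx":0,"ry":0,"rz":0.01},{"tx":-0.19,"ty":-0.03,"tz":0,"rx":0,"ry":0,"rz":0.02},{"tx":-0.29,"ty":-0.04,"tz":0,"rx":0,"ry":0,"rz":0.035},{"tx":-0.38,"ty":-0.05,"tz":0,"rx":0,"ry":0,"rz":0.045},{"tx":-0.48,"ty":-0.07,"tz":0,"rx":0,"ry":0,"rz":0.06},{"tx":-0.58,"ty":-0.08,"tz":0,"rx":0,"ry":0,"rz":0.07},{"tx":-0.67,"ty":-0.1,"tz":0,"rx":0,"ry":0,"rz":0.08},{"tx":-0.77,"ty":-0.11,"tz":0,"rx":0,"ry":0,"rz":0.094}]'
python3 -m creep '[{"tx":-0.11,"ty":0.02,"tz":0,"rx":0,"ry":0,"rz":0.013},{"tx":-0.22,"ty":0.03,"tz":0,"rx":0,"ry":0,"rz":0.026},{"tx":-0.33,"ty":0.05,"tz":0,"rx":0,"ry":0,"rz":0.04},{"tx":-0.45,"ty":0.07,"tz":0,"rx":0,"ry":0,"rz":0.053},{"tx":-0.56,"ty":0.09,"tz":0,"rx":0,"ry":0,"rz":0.066},{"tx":-0.67,"ty":0.11,"tz":0.01,"rx":0,"ry":0,"rz":0.08},{"tx":-0.77,"ty":0.12,"tz":0.01,"rx":0,"ry":0,"rz":0.094},{"tx":-0.77,"ty":0.12,"tz":0.01,"rx":0,"ry":0,"rz":0.094}]'
python3 plan.py .556,-.1635,.019,-.532
python3 - <<'E'
from cell import eyes
import cv2
a=eyes.snapshot("top")["color"][150:320,100:300];b=eyes.snapshot("side")["color"][130:240,190:370]
cv2.imwrite("pics/p2.png",cv2.hconcat([cv2.resize(a,(400,340)),cv2.resize(b,(400,340))])[...,::-1])
E
```

```text
t: 29.8
tool_pos: [0.5744, 0.0695, 0.1213]
tcp_rot: [0.571, 0.821, -0.0, -0.0]
contact_force: [0.7, -0.1, -0.3]
width: 0.0852
grasp_force: 0.0
t: 30.6
tool_pos: [0.5684, -0.0084, 0.1213]
tcp_rot: [0.686, 0.728, -0.0, -0.0]
contact_force: [-0.4, -0.3, 0.8]
width: 0.0853
grasp_force: 0.0
t: 31.4
tool_pos: [0.5621, -0.0858, 0.1213]
tcp_rot: [0.785, 0.619, 0.0, -0.0]
contact_force: [0.0, -0.8, 0.4]
width: 0.0855
grasp_force: 0.0
t: 32.2
tool_pos: [0.5557, -0.1644, 0.1203]
tcp_rot: [0.868, 0.496, -0.0, 0.0]
contact_force: [-0.6, 0.4, 0.2]
width: 0.0854
grasp_force: 0.0
t 32.2 p [ 0.5557 -0.1644  0.1203] yaw -0.5328 w 0.0854 g 0.0 f [-0.6  0.4  0.2]
tx 0.005 ty -0.001 tz 0.506 rz -0.000
tx 0.005 ty -0.001 tz 0.506 rz -0.000
-- (0.556, -0.1635, 0.019, -0.532)
```

View pics/p2.png

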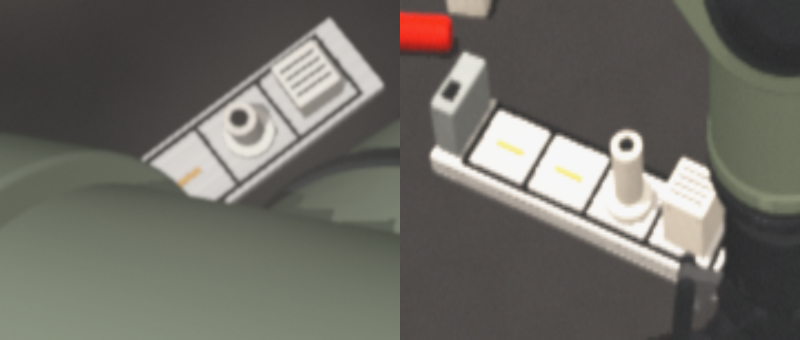

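The square and necked heads both stand upright in their places (left crop (310,75) and (245,125)). Next is the round head.

```bash
python3 -m creep '[{"tx":0,"ty":0,"tz":0.15,"rx":0,"ry":0,"rz":0},{"tx":0,"ty":0,"tz":0.32,"rx":0,"ry":0,"rz":0},{"tx":0,"ty":0,"tz":0.5,"rx":0,"ry":0,"rz":0},{"tx":0,"ty":0,"tz":0.67,"rx":0,"ry":0,"rz":0},{"tx":0,"ty":0,"tz":0.82,"rx":0,"ry":0,"rz":0},{"tx":0,"ty":0,"tz":0.93,"rx":0,"ry":0,"rz":0},{"tx":0,"ty":0,"tz":1,"rx":0,"ry":0,"rz":0},{"tx":0,"ty":0,"tz":1,"rx":0,"ry":0,"rz":0}]'
python3 -m creep '[{"tx":0,"ty":0,"tz":0,"rx":0,"ry":0,"rz":0},{"tx":0,"ty":0,"tz":0,"rx":0,"ry":0,"rz":0},{"tx":0,"ty":0,"tz":0,"rx":0,"ry":0,"rz":0},{"tx":0,"ty":0,"tz":0,"rx":0,"ry":0,"rz":0},{"tx":0,"ty":0,"tz":0,"rx":0,"ry":0,"rz":0},{"tx":0,"ty":0,"tz":0,"rx":0,"ry":0,"rz":0},{"tx":0,"ty":0,"tz":0,"rx":0,"ry":0,"rz":0},{"tx":0,"ty":0,"tz":0,"rx":0,"ry":0,"rz":0}]' 0 60
python3 -m creep '[{"tx":0,"ty":0,"tz":-0.07,"rx":0,"ry":0,"rz":0},{"tx":0,"ty":0,"tz":-0.2,"rx":0,"ry":0,"rz":0},{"tx":0,"ty":0,"tz":-0.34,"rx":0,"ry":0,"rz":0},{"tx":0,"ty":0,"tz":-0.48,"rx":0,"ry":0,"rz":0},{"tx":0,"ty":0,"tz":-0.62,"rx":0,"ry":0,"rz":0},{"tx":0,"ty":0,"tz":-0.76,"rx":0,"ry":0,"rz":0},{"tx":0,"ty":0,"tz":-0.9,"rx":0,"ry":0,"rz":0},{"tx":0,"ty":0,"tz":-1,"rx":0,"ry":0,"rz":0}]'
python3 plan.py .5431,.1997,.12,.648
```

```text
t: 33.1
tool_pos: [0.5558, -0.1627, 0.0195]
tcp_rot: [0.867, 0.498, -0.0, -0.0]
contact_force: [-0.3, -0.9, -0.4]
width: 0.0853
grasp_force: 0.0
t: 33.9
tool_pos: [0.5565, -0.1628, 0.0211]
tcp_rot: [0.867, 0.498, 0.0, 0.0]
contact_force: [-2.3, 1.3, 9.2]
width: 0.0427
grasp_force: 59.9
t: 34.7
tool_pos: [0.5563, -0.1629, 0.1218]
tcp_rot: [0.867, 0.498, 0.0, 0.0]
contact_force: [-0.6, -0.0, -1.7]
width: 0.0425
grasp_force: 61.1
t 34.7 p [ 0.5563 -0.1629  0.1218] yaw -0.5287 w 0.0425 g 61.1 f [-0.6 -0.  -1.7]
tx 0.766 ty -0.486 tz 0.004 rz -0.094
tx 0.874 ty -0.243 tz 0.004 rz -0.094
tx 0.907 ty 0.021 tz 0.004 rz -0.094
tx 0.862 ty 0.283 tz 0.004 rz -0.094
-- (0.5431, 0.1997, 0.12, 0.648)
```

```bash
python3 -m creep '[{"tx":0.09,"ty":-0.06,"tz":0,"rx":0,"ry":0,"rz":-0.01},{"tx":0.19,"ty":-0.12,"tz":0,"rx":0,"ry":0,"rz":-0.02},{"tx":0.29,"ty":-0.18,"tz":0,"rx":0,"ry":0,"rz":-0.035},{"tx":0.38,"ty":-0.24,"tz":0,"rx":0,"ry":0,"rz":-0.045},{"tx":0.48,"ty":-0.3,"tz":0,"rx":0,"ry":0,"rz":-0.06},{"tx":0.58,"ty":-0.36,"tz":0,"rx":0,"ry":0,"rz":-0.07},{"tx":0.67,"ty":-0.43,"tz":0,"rx":0,"ry":0,"rz":-0.08},{"tx":0.77,"ty":-0.49,"tz":0,"rx":0,"ry":0,"rz":-0.094}]'
python3 -m creep '[{"tx":0.11,"ty":-0.03,"tz":0,"rx":0,"ry":0,"rz":-0.01},{"tx":0.22,"ty":-0.06,"tz":0,"rx":0,"ry":0,"rz":-0.02},{"tx":0.33,"ty":-0.09,"tz":0,"rx":0,"ry":0,"rz":-0.035},{"tx":0.44,"ty":-0.12,"tz":0,"rx":0,"ry":0,"rz":-0.045},{"tx":0.55,"ty":-0.15,"tz":0,"rx":0,"ry":0,"rz":-0.06},{"tx":0.66,"ty":-0.18,"tz":0,"rx":0,"ry":0,"rz":-0.07},{"tx":0.76,"ty":-0.21,"tz":0,"rx":0,"ry":0,"rz":-0.08},{"tx":0.87,"ty":-0.24,"tz":0,"rx":0,"ry":0,"rz":-0.094}]'
python3 -m creep '[{"tx":0.11,"ty":0,"tz":0,"rx":0,"ry":0,"rz":-0.01},{"tx":0.23,"ty":0.01,"tz":0,"rx":0,"ry":0,"rz":-0.02},{"tx":0.34,"ty":0.01,"tz":0,"rx":0,"ry":0,"rz":-0.035},{"tx":0.45,"ty":0.01,"tz":0,"rx":0,"ry":0,"rz":-0.045},{"tx":0.57,"ty":0.01,"tz":0,"rx":0,"ry":0,"rz":-0.06},{"tx":0.68,"ty":0.02,"tz":0,"rx":0,"ry":0,"rz":-0.07},{"tx":0.79,"ty":0.02,"tz":0,"rx":0,"ry":0,"rz":-0.08},{"tx":0.91,"ty":0.02,"tz":0,"rx":0,"ry":0,"rz":-0.094}]'
python3 -m creep '[{"tx":0.12,"ty":0.04,"tz":0,"rx":0,"ry":0,"rz":-0.013},{"tx":0.24,"ty":0.08,"tz":0,"rx":0,"ry":0,"rz":-0.026},{"tx":0.36,"ty":0.12,"tz":0,"rx":0,"ry":0,"rz":-0.04},{"tx":0.48,"ty":0.16,"tz":0,"rx":0,"ry":0,"rz":-0.053},{"tx":0.6,"ty":0.2,"tz":0,"rx":0,"ry":0,"rz":-0.066},{"tx":0.74,"ty":0.24,"tz":0,"rx":0,"ry":0,"rz":-0.08},{"tx":0.86,"ty":0.28,"tz":0,"rx":0,"ry":0,"rz":-0.094},{"tx":0.86,"ty":0.28,"tz":0,"rx":0,"ry":0,"rz":-0.094}]'
python3 plan.py .5431,.1997,.0225,.648
```

```text
t: 35.5
tool_pos: [0.5524, -0.0706, 0.1203]
tcp_rot: [0.784, 0.621, -0.0, -0.0]
contact_force: [0.4, -0.4, -1.9]
width: 0.0425
grasp_force: 61.1
t: 36.3
tool_pos: [0.5493, 0.0194, 0.1203]
tcp_rot: [0.684, 0.73, -0.0, 0.0]
contact_force: [-0.2, -0.8, -2.1]
width: 0.0427
grasp_force: 61.1
t: 37.1
tool_pos: [0.5457, 0.1104, 0.1203]
tcp_rot: [0.569, 0.822, -0.0, 0.0]
contact_force: [-0.2, 0.4, -3.0]
width: 0.0425
grasp_force: 61.1
t: 37.9
tool_pos: [0.5417, 0.2022, 0.1202]
tcp_rot: [0.441, 0.898, 0.0, -0.0]
contact_force: [-0.3, -0.2, -1.9]
width: 0.0426
grasp_force: 61.1
t 37.9 p [0.5417 0.2022 0.1202] yaw 0.6574 w 0.0426 g 61.1 f [-0.3 -0.2 -1.9]
tx -0.029 ty -0.004 tz 0.977 rz 0.003
-- (0.5431, 0.1997, 0.0225, 0.648)
```

```bash
python3 -m creep '[{"tx":-0.01,"ty":0,"tz":0.15,"rx":0,"ry":0,"rz":0},{"tx":-0.01,"ty":0,"tz":0.35,"rx":0,"ry":0,"rz":0},{"tx":-0.01,"ty":0,"tz":0.55,"rx":0,"ry":0,"rz":0},{"tx":-0.01,"ty":0,"tz":0.72,"rx":0,"ry":0,"rz":0},{"tx":-0.01,"ty":0,"tz":0.84,"rx":0,"ry":0,"rz":0},{"tx":-0.01,"ty":0,"tz":0.92,"rx":0,"ry":0,"rz":0},{"tx":-0.01,"ty":0,"tz":0.97,"rx":0,"ry":0,"rz":0},{"tx":-0.01,"ty":0,"tz":0.98,"rx":0,"ry":0,"rz":0}]'
python3 -m creep '[{"tx":0,"ty":0,"tz":0,"rx":0,"ry":0,"rz":0},{"tx":0,"ty":0,"tz":0,"rx":0,"ry":0,"rz":0},{"tx":0,"ty":0,"tz":0,"rx":0,"ry":0,"rz":0},{"tx":0,"ty":0,"tz":0,"rx":0,"ry":0,"rz":0},{"tx":0,"ty":0,"tz":0,"rx":0,"ry":0,"rz":0},{"tx":0,"ty":0,"tz":0,"rx":0,"ry":0,"rz":0},{"tx":0,"ty":0,"tz":0,"rx":0,"ry":0,"rz":0},{"tx":0,"ty":0,"tz":0,"rx":0,"ry":0,"rz":0}]' 1 60
python3 -m creep '[{"tx":0,"ty":0,"tz":-0.1,"rx":0,"ry":0,"rz":0},{"tx":0,"ty":0,"tz":-0.2,"rx":0,"ry":0,"rz":0},{"tx":0,"ty":0,"tz":-0.32,"rx":0,"ry":0,"rz":0},{"tx":0,"ty":0,"tz":-0.44,"rx":0,"ry":0,"rz":0},{"tx":0,"ty":0,"tz":-0.56,"rx":0,"ry":0,"rz":0},{"tx":0,"ty":0,"tz":-0.68,"rx":0,"ry":0,"rz":0},{"tx":0,"ty":0,"tz":-0.8,"rx":0,"ry":0,"rz":0},{"tx":0,"ty":0,"tz":-0.98,"rx":0,"ry":0,"rz":0}]'
python3 plan.py .586,-.1033,.12,-.532
```

```text
t: 38.7
tool_pos: [0.5425, 0.1989, 0.022]
tcp_rot: [0.443, 0.896, -0.0, -0.0]
contact_force: [-0.2, 0.7, -1.7]
width: 0.0423
grasp_force: 61.1
t: 39.5
tool_pos: [0.5425, 0.1991, 0.0223]
tcp_rot: [0.443, 0.896, -0.0, -0.0]
contact_force: [0.1, -1.0, 0.7]
width: 0.0854
grasp_force: 0.0
t: 40.3
tool_pos: [0.5422, 0.199, 0.1209]
tcp_rot: [0.443, 0.896, -0.0, -0.0]
contact_force: [0.2, 0.5, 0.1]
width: 0.0855
grasp_force: 0.0
t 40.3 p [0.5422 0.199  0.1209] yaw 0.6526 w 0.0855 g 0.0 f [0.2 0.5 0.1]
tx -0.667 ty -0.372 tz 0.002 rz 0.094
tx -0.746 ty -0.161 tz 0.002 rz 0.094
tx -0.761 ty 0.064 tz 0.002 rz 0.094
tx -0.709 ty 0.283 tz 0.002 rz 0.094
-- (0.586, -0.1033, 0.12, -0.532)
```

```bash
python3 -m creep '[{"tx":-0.08,"ty":-0.05,"tz":0,"rx":0,"ry":0,"rz":0.01},{"tx":-0.17,"ty":-0.09,"tz":0,"rx":0,"ry":0,"rz":0.02},{"tx":-0.25,"ty":-0.14,"tz":0,"rx":0,"ry":0,"rz":0.035},{"tx":-0.33,"ty":-0.19,"tz":0,"rx":0,"ry":0,"rz":0.045},{"tx":-0.42,"ty":-0.23,"tz":0,"rx":0,"ry":0,"rz":0.06},{"tx":-0.5,"ty":-0.28,"tz":0,"rx":0,"ry":0,"rz":0.07},{"tx":-0.58,"ty":-0.33,"tz":0,"rx":0,"ry":0,"rz":0.08},{"tx":-0.67,"ty":-0.37,"tz":0,"rx":0,"ry":0,"rz":0.094}]'
python3 -m creep '[{"tx":-0.09,"ty":-0.02,"tz":0,"rx":0,"ry":0,"rz":0.01},{"tx":-0.19,"ty":-0.04,"tz":0,"rx":0,"ry":0,"rz":0.02},{"tx":-0.28,"ty":-0.06,"tz":0,"rx":0,"ry":0,"rz":0.035},{"tx":-0.37,"ty":-0.08,"tz":0,"rx":0,"ry":0,"rz":0.045},{"tx":-0.47,"ty":-0.1,"tz":0,"rx":0,"ry":0,"rz":0.06},{"tx":-0.56,"ty":-0.12,"tz":0,"rx":0,"ry":0,"rz":0.07},{"tx":-0.65,"ty":-0.14,"tz":0,"rx":0,"ry":0,"rz":0.08},{"tx":-0.75,"ty":-0.16,"tz":0,"rx":0,"ry":0,"rz":0.094}]'
python3 -m creep '[{"tx":-0.1,"ty":0.01,"tz":0,"rx":0,"ry":0,"rz":0.01},{"tx":-0.19,"ty":0.02,"tz":0,"rx":0,"ry":0,"rz":0.02},{"tx":-0.29,"ty":0.02,"tz":0,"rx":0,"ry":0,"rz":0.035},{"tx":-0.38,"ty":0.03,"tz":0,"rx":0,"ry":0,"rz":0.045},{"tx":-0.48,"ty":0.04,"tz":0,"rx":0,"ry":0,"rz":0.06},{"tx":-0.57,"ty":0.05,"tz":0,"rx":0,"ry":0,"rz":0.07},{"tx":-0.66,"ty":0.06,"tz":0,"rx":0,"ry":0,"rz":0.08},{"tx":-0.76,"ty":0.06,"tz":0,"rx":0,"ry":0,"rz":0.094}]'
python3 -m creep '[{"tx":-0.1,"ty":0.04,"tz":0,"rx":0,"ry":0,"rz":0.013},{"tx":-0.2,"ty":0.08,"tz":0,"rx":0,"ry":0,"rz":0.026},{"tx":-0.3,"ty":0.12,"tz":0,"rx":0,"ry":0,"rz":0.04},{"tx":-0.4,"ty":0.16,"tz":0,"rx":0,"ry":0,"rz":0.053},{"tx":-0.5,"ty":0.2,"tz":0,"rx":0,"ry":0,"rz":0.066},{"tx":-0.6,"ty":0.24,"tz":0,"rx":0,"ry":0,"rz":0.08},{"tx":-0.71,"ty":0.28,"tz":0,"rx":0,"ry":0,"rz":0.094},{"tx":-0.71,"ty":0.28,"tz":0,"rx":0,"ry":0,"rz":0.094}]'
python3 plan.py .586,-.1033,.022,-.532
python3 - <<'E'
from cell import eyes
import cv2
a=eyes.snapshot("top")["color"][150:320,100:300];b=eyes.snapshot("side")["color"][130:240,190:370]
cv2.imwrite("pics/p3.png",cv2.hconcat([cv2.resize(a,(400,340)),cv2.resize(b,(400,340))])[...,::-1])
E
```

```text
t: 41.1
tool_pos: [0.5538, 0.1226, 0.1202]
tcp_rot: [0.571, 0.821, -0.0, -0.0]
contact_force: [0.6, -0.4, 0.5]
width: 0.0851
grasp_force: 0.0
t: 41.9
tool_pos: [0.5651, 0.0469, 0.1203]
tcp_rot: [0.686, 0.728, 0.0, -0.0]
contact_force: [-0.0, 0.6, 0.1]
width: 0.0854
grasp_force: 0.0
t: 42.7
tool_pos: [0.5759, -0.0285, 0.1203]
tcp_rot: [0.785, 0.619, 0.0, -0.0]
contact_force: [0.8, 0.1, -0.0]
width: 0.0853
grasp_force: 0.0
t: 43.5
tool_pos: [0.5866, -0.1055, 0.1203]
tcp_rot: [0.868, 0.496, -0.0, 0.0]
contact_force: [-0.8, 0.2, -0.1]
width: 0.0854
grasp_force: 0.0
t 43.5 p [ 0.5866 -0.1055  0.1203] yaw -0.5329 w 0.0854 g 0.0 f [-0.8  0.2 -0.1]
tx 0.016 ty -0.016 tz 0.983 rz -0.000
-- (0.586, -0.1033, 0.022, -0.532)
```

View pics/p3.png

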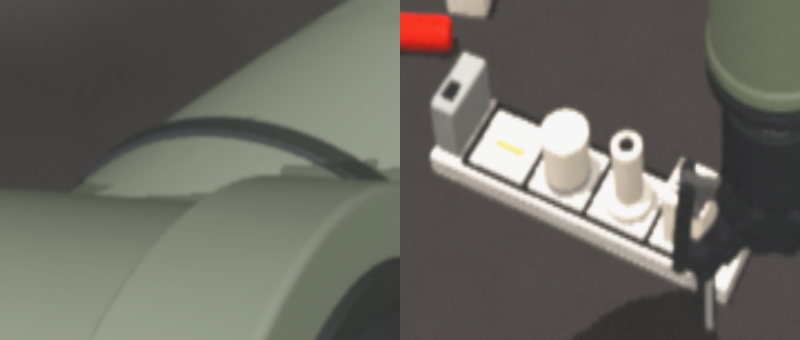

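The round head stands upright in the third place from the far end (right crop (565,150)). The finned head is last.

```bash
python3 -m creep '[{"tx":0,"ty":0,"tz":0.15,"rx":0,"ry":0,"rz":0},{"tx":0,"ty":0,"tz":0.32,"rx":0,"ry":0,"rz":0},{"tx":0,"ty":-0.01,"tz":0.5,"rx":0,"ry":0,"rz":0},{"tx":0,"ty":-0.01,"tz":0.67,"rx":0,"ry":0,"rz":0},{"tx":0,"ty":-0.01,"tz":0.82,"rx":0,"ry":0,"rz":0},{"tx":0,"ty":-0.01,"tz":0.93,"rx":0,"ry":0,"rz":0},{"tx":0,"ty":-0.01,"tz":0.98,"rx":0,"ry":0,"rz":0},{"tx":0,"ty":-0.01,"tz":0.98,"rx":0,"ry":0,"rz":0}]'
python3 -m creep '[{"tx":0,"ty":0,"tz":0,"rx":0,"ry":0,"rz":0},{"tx":0,"ty":0,"tz":0,"rx":0,"ry":0,"rz":0},{"tx":0,"ty":0,"tz":0,"rx":0,"ry":0,"rz":0},{"tx":0,"ty":0,"tz":0,"rx":0,"ry":0,"rz":0},{"tx":0,"ty":0,"tz":0,"rx":0,"ry":0,"rz":0},{"tx":0,"ty":0,"tz":0,"rx":0,"ry":0,"rz":0},{"tx":0,"ty":0,"tz":0,"rx":0,"ry":0,"rz":0},{"tx":0,"ty":0,"tz":0,"rx":0,"ry":0,"rz":0}]' 0 60
python3 -m creep '[{"tx":0,"ty":0,"tz":-0.07,"rx":0,"ry":0,"rz":0},{"tx":0,"ty":0,"tz":-0.2,"rx":0,"ry":0,"rz":0},{"tx":0,"ty":0,"tz":-0.34,"rx":0,"ry":0,"rz":0},{"tx":0,"ty":0,"tz":-0.48,"rx":0,"ry":0,"rz":0},{"tx":0,"ty":0,"tz":-0.62,"rx":0,"ry":0,"rz":0},{"tx":0,"ty":0,"tz":-0.76,"rx":0,"ry":0,"rz":0},{"tx":0,"ty":0,"tz":-0.9,"rx":0,"ry":0,"rz":0},{"tx":0,"ty":0,"tz":-1,"rx":0,"ry":0,"rz":0}]'
python3 plan.py .5045,.2507,.124,.648
```

```text
t: 44.4
tool_pos: [0.5855, -0.1029, 0.0218]
tcp_rot: [0.867, 0.498, -0.0, -0.0]
contact_force: [0.0, -0.1, -0.6]
width: 0.0854
grasp_force: 0.0
t: 45.2
tool_pos: [0.586, -0.103, 0.0231]
tcp_rot: [0.867, 0.498, 0.0, 0.0]
contact_force: [-2.0, 1.2, 9.1]
width: 0.0418
grasp_force: 59.8
t: 46.0
tool_pos: [0.586, -0.103, 0.1238]
tcp_rot: [0.867, 0.498, 0.0, 0.0]
contact_force: [0.4, -0.7, -1.4]
width: 0.0418
grasp_force: 60.9
t 46.0 p [ 0.586  -0.103   0.1238] yaw -0.5286 w 0.0418 g 60.9 f [ 0.4 -0.7 -1.4]
tx 0.661 ty -0.622 tz -0.000 rz -0.094
tx 0.813 ty -0.404 tz -0.000 rz -0.094
tx 0.895 ty -0.151 tz -0.000 rz -0.094
tx 0.900 ty 0.115 tz -0.000 rz -0.094
-- (0.5045, 0.2507, 0.124, 0.648)
```

```bash
python3 -m creep '[{"tx":0.08,"ty":-0.07,"tz":0,"rx":0,"ry":0,"rz":-0.01},{"tx":0.16,"ty":-0.15,"tz":0,"rx":0,"ry":0,"rz":-0.02},{"tx":0.25,"ty":-0.23,"tz":0,"rx":0,"ry":0,"rz":-0.035},{"tx":0.33,"ty":-0.31,"tz":0,"rx":0,"ry":0,"rz":-0.045},{"tx":0.41,"ty":-0.39,"tz":0,"rx":0,"ry":0,"rz":-0.06},{"tx":0.49,"ty":-0.47,"tz":0,"rx":0,"ry":0,"rz":-0.07},{"tx":0.58,"ty":-0.54,"tz":0,"rx":0,"ry":0,"rz":-0.08},{"tx":0.66,"ty":-0.62,"tz":0,"rx":0,"ry":0,"rz":-0.094}]'
python3 -m creep '[{"tx":0.1,"ty":-0.05,"tz":0,"rx":0,"ry":0,"rz":-0.01},{"tx":0.2,"ty":-0.1,"tz":0,"rx":0,"ry":0,"rz":-0.02},{"tx":0.3,"ty":-0.15,"tz":0,"rx":0,"ry":0,"rz":-0.035},{"tx":0.41,"ty":-0.2,"tz":0,"rx":0,"ry":0,"rz":-0.045},{"tx":0.51,"ty":-0.25,"tz":0,"rx":0,"ry":0,"rz":-0.06},{"tx":0.61,"ty":-0.3,"tz":0,"rx":0,"ry":0,"rz":-0.07},{"tx":0.71,"ty":-0.35,"tz":0,"rx":0,"ry":0,"rz":-0.08},{"tx":0.81,"ty":-0.4,"tz":0,"rx":0,"ry":0,"rz":-0.094}]'
python3 -m creep '[{"tx":0.11,"ty":-0.02,"tz":0,"rx":0,"ry":0,"rz":-0.01},{"tx":0.22,"ty":-0.04,"tz":0,"rx":0,"ry":0,"rz":-0.02},{"tx":0.34,"ty":-0.06,"tz":0,"rx":0,"ry":0,"rz":-0.035},{"tx":0.45,"ty":-0.08,"tz":0,"rx":0,"ry":0,"rz":-0.045},{"tx":0.56,"ty":-0.09,"tz":0,"rx":0,"ry":0,"rz":-0.06},{"tx":0.67,"ty":-0.11,"tz":0,"rx":0,"ry":0,"rz":-0.07},{"tx":0.78,"ty":-0.13,"tz":0,"rx":0,"ry":0,"rz":-0.08},{"tx":0.89,"ty":-0.15,"tz":0,"rx":0,"ry":0,"rz":-0.094}]'
python3 -m creep '[{"tx":0.12,"ty":0.02,"tz":0,"rx":0,"ry":0,"rz":-0.013},{"tx":0.25,"ty":0.03,"tz":0,"rx":0,"ry":0,"rz":-0.026},{"tx":0.38,"ty":0.05,"tz":0,"rx":0,"ry":0,"rz":-0.04},{"tx":0.51,"ty":0.06,"tz":0,"rx":0,"ry":0,"rz":-0.053},{"tx":0.64,"ty":0.08,"tz":0,"rx":0,"ry":0,"rz":-0.066},{"tx":0.78,"ty":0.1,"tz":0,"rx":0,"ry":0,"rz":-0.08},{"tx":0.9,"ty":0.115,"tz":0,"rx":0,"ry":0,"rz":-0.092},{"tx":0.9,"ty":0.115,"tz":0,"rx":0,"ry":0,"rz":-0.092}]'
python3 plan.py .5045,.2507,.0245,.648
```

```text
t: 46.8
tool_pos: [0.5654, -0.0137, 0.1223]
tcp_rot: [0.784, 0.621, 0.0, 0.0]
contact_force: [-0.0, -0.2, -2.1]
width: 0.0415
grasp_force: 60.9
t: 47.6
tool_pos: [0.5451, 0.0742, 0.1223]
tcp_rot: [0.684, 0.73, -0.0, 0.0]
contact_force: [0.1, -0.5, -2.3]
width: 0.0415
grasp_force: 60.9
t: 48.4
tool_pos: [0.5246, 0.1621, 0.1223]
tcp_rot: [0.569, 0.822, -0.0, 0.0]
contact_force: [0.1, -0.1, -1.5]
width: 0.0414
grasp_force: 61.0
t: 49.2
tool_pos: [0.5035, 0.2517, 0.1222]
tcp_rot: [0.444, 0.896, 0.0, -0.0]
contact_force: [-0.6, 0.6, -2.0]
width: 0.0416
grasp_force: 60.9
t 49.2 p [0.5035 0.2517 0.1222] yaw 0.6506 w 0.0416 g 60.9 f [-0.6  0.6 -2. ]
tx -0.014 ty 0.002 tz 0.977 rz 0.001
-- (0.5045, 0.2507, 0.0245, 0.648)
```

Then lower, release, lift and clear the view by moving back towards the robot's right.

```bash
python3 -m creep '[{"tx":0,"ty":0,"tz":0.15,"rx":0,"ry":0,"rz":0},{"tx":0,"ty":0,"tz":0.35,"rx":0,"ry":0,"rz":0},{"tx":0,"ty":0,"tz":0.55,"rx":0,"ry":0,"rz":0},{"tx":0,"ty":0,"tz":0.72,"rx":0,"ry":0,"rz":0},{"tx":0,"ty":0,"tz":0.84,"rx":0,"ry":0,"rz":0},{"tx":0,"ty":0,"tz":0.92,"rx":0,"ry":0,"rz":0},{"tx":0,"ty":0,"tz":0.97,"rx":0,"ry":0,"rz":0},{"tx":0,"ty":0,"tz":0.98,"rx":0,"ry":0,"rz":0}]'
python3 -m creep '[{"tx":0,"ty":0,"tz":0,"rx":0,"ry":0,"rz":0},{"tx":0,"ty":0,"tz":0,"rx":0,"ry":0,"rz":0},{"tx":0,"ty":0,"tz":0,"rx":0,"ry":0,"rz":0},{"tx":0,"ty":0,"tz":0,"rx":0,"ry":0,"rz":0},{"tx":0,"ty":0,"tz":0,"rx":0,"ry":0,"rz":0},{"tx":0,"ty":0,"tz":0,"rx":0,"ry":0,"rz":0},{"tx":0,"ty":0,"tz":0,"rx":0,"ry":0,"rz":0},{"tx":0,"ty":0,"tz":0,"rx":0,"ry":0,"rz":0}]' 1 60
python3 -m creep '[{"tx":0,"ty":0,"tz":-0.1,"rx":0,"ry":0,"rz":0},{"tx":0,"ty":0,"tz":-0.2,"rx":0,"ry":0,"rz":0},{"tx":0,"ty":0,"tz":-0.32,"rx":0,"ry":0,"rz":0},{"tx":0,"ty":0,"tz":-0.44,"rx":0,"ry":0,"rz":0},{"tx":0,"ty":0,"tz":-0.56,"rx":0,"ry":0,"rz":0},{"tx":0,"ty":0,"tz":-0.68,"rx":0,"ry":0,"rz":0},{"tx":0,"ty":0,"tz":-0.8,"rx":0,"ry":0,"rz":0},{"tx":0,"ty":0,"tz":-1,"rx":0,"ry":0,"rz":0}]'
python3 plan.py .47,-.1,.2,0
```

```text
t: 50.0
tool_pos: [0.5041, 0.2495, 0.0241]
tcp_rot: [0.446, 0.895, -0.0, -0.0]
contact_force: [-1.0, 0.3, -1.4]
width: 0.0421
grasp_force: 61.0
t: 50.8
tool_pos: [0.5041, 0.2496, 0.0243]
tcp_rot: [0.446, 0.895, -0.0, -0.0]
contact_force: [0.2, -0.7, -0.2]
width: 0.0851
grasp_force: 0.0
t: 51.6
tool_pos: [0.5036, 0.2494, 0.1248]
tcp_rot: [0.446, 0.895, -0.001, -0.0]
contact_force: [0.8, 0.1, 0.1]
width: 0.0853
grasp_force: 0.0
t 51.6 p [0.5036 0.2494 0.1248] yaw 0.6464 w 0.0853 g 0.0 f [0.8 0.1 0.1]
tx -0.647 ty -0.593 tz -0.188 rz 0.051
tx -0.734 ty -0.481 tz -0.188 rz 0.051
tx -0.802 ty -0.357 tz -0.188 rz 0.051
tx -0.849 ty -0.223 tz -0.188 rz 0.051
-- (0.47, -0.1, 0.2, 0.0)
```

```bash
python3 -m creep '[{"tx":-0.08,"ty":-0.07,"tz":-0.1,"rx":0,"ry":0,"rz":0},{"tx":-0.16,"ty":-0.15,"tz":-0.2,"rx":0,"ry":0,"rz":0},{"tx":-0.24,"ty":-0.22,"tz":-0.2,"rx":0,"ry":0,"rz":0.02},{"tx":-0.32,"ty":-0.3,"tz":-0.2,"rx":0,"ry":0,"rz":0.03},{"tx":-0.4,"ty":-0.37,"tz":-0.2,"rx":0,"ry":0,"rz":0.03},{"tx":-0.48,"ty":-0.45,"tz":-0.2,"rx":0,"ry":0,"rz":0.04},{"tx":-0.56,"ty":-0.52,"tz":-0.2,"rx":0,"ry":0,"rz":0.05},{"tx":-0.65,"ty":-0.59,"tz":-0.2,"rx":0,"ry":0,"rz":0.05}]'
python3 -m creep '[{"tx":-0.09,"ty":-0.06,"tz":0,"rx":0,"ry":0,"rz":0},{"tx":-0.18,"ty":-0.12,"tz":0,"rx":0,"ry":0,"rz":0},{"tx":-0.27,"ty":-0.18,"tz":-0.1,"rx":0,"ry":0,"rz":0.02},{"tx":-0.36,"ty":-0.24,"tz":-0.1,"rx":0,"ry":0,"rz":0.03},{"tx":-0.45,"ty":-0.3,"tz":-0.2,"rx":0,"ry":0,"rz":0.03},{"tx":-0.54,"ty":-0.36,"tz":-0.2,"rx":0,"ry":0,"rz":0.04},{"tx":-0.63,"ty":-0.42,"tz":-0.2,"rx":0,"ry":0,"rz":0.05},{"tx":-0.73,"ty":-0.48,"tz":-0.2,"rx":0,"ry":0,"rz":0.05}]'
python3 -m creep '[{"tx":-0.1,"ty":-0.04,"tz":0,"rx":0,"ry":0,"rz":0},{"tx":-0.2,"ty":-0.09,"tz":0,"rx":0,"ry":0,"rz":0},{"tx":-0.3,"ty":-0.13,"tz":-0.1,"rx":0,"ry":0,"rz":0.02},{"tx":-0.4,"ty":-0.18,"tz":-0.1,"rx":0,"ry":0,"rz":0.03},{"tx":-0.5,"ty":-0.22,"tz":-0.2,"rx":0,"ry":0,"rz":0.03},{"tx":-0.6,"ty":-0.27,"tz":-0.2,"rx":0,"ry":0,"rz":0.04},{"tx":-0.7,"ty":-0.32,"tz":-0.2,"rx":0,"ry":0,"rz":0.05},{"tx":-0.8,"ty":-0.36,"tz":-0.2,"rx":0,"ry":0,"rz":0.05}]'
python3 -m creep '[{"tx":-0.1,"ty":-0.03,"tz":0,"rx":0,"ry":0,"rz":0},{"tx":-0.2,"ty":-0.06,"tz":0,"rx":0,"ry":0,"rz":0},{"tx":-0.3,"ty":-0.08,"tz":0,"rx":0,"ry":0,"rz":0.02},{"tx":-0.4,"ty":-0.11,"tz":0,"rx":0,"ry":0,"rz":0.03},{"tx":-0.5,"ty":-0.14,"tz":0,"rx":0,"ry":0,"rz":0.03},{"tx":-0.6,"ty":-0.17,"tz":0,"rx":0,"ry":0,"rz":0.04},{"tx":-0.7,"ty":-0.2,"tz":0,"rx":0,"ry":0,"rz":0.05},{"tx":-0.7,"ty":-0.2,"tz":0,"rx":0,"ry":0,"rz":0.05}]'
python3 - <<'E'
from cell import eyes
import cv2
a=eyes.snapshot("top")["color"][150:320,100:300];b=eyes.snapshot("side")["color"][130:240,190:370]
cv2.imwrite("pics/p4.png",cv2.hconcat([cv2.resize(a,(400,340)),cv2.resize(b,(400,340))])[...,::-1])
E
```

```text
t: 52.4
tool_pos: [0.496, 0.1613, 0.1442]
tcp_rot: [0.515, 0.857, -0.0, -0.0]
contact_force: [0.7, 0.4, -0.3]
width: 0.0853
grasp_force: 0.0
t: 53.2
tool_pos: [0.4879, 0.0744, 0.1641]
tcp_rot: [0.581, 0.814, -0.0, -0.0]
contact_force: [0.1, -1.2, -0.1]
width: 0.0855
grasp_force: 0.0
t: 54.0
tool_pos: [0.4799, -0.0131, 0.1841]
tcp_rot: [0.643, 0.766, -0.0, -0.0]
contact_force: [-0.0, 0.6, 0.4]
width: 0.0852
grasp_force: 0.0
t: 54.8
tool_pos: [0.4724, -0.0861, 0.1843]
tcp_rot: [0.702, 0.712, -0.0, 0.0]
contact_force: [0.8, -0.5, 0.5]
width: 0.0853
grasp_force: 0.0
```

View pics/p4.png

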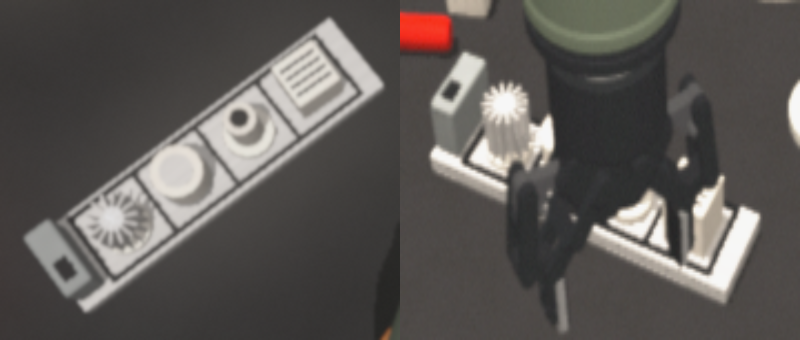

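The picture shows all four heads upright inside their places. From the box outwards they are finned (118,220), round (183,172), necked (245,122) and square (310,75), and the arm is clear of them.

```bash
python3 -c "
from cell import ctrl
print(ctrl.hand_in())"
```

```text
the job is handed in; nothing more can be done
None
```

The job is handed in at about 55 s on the robot clock: the last picture shows all four heads upright in the test rack in reverse order – finned next to the power box, then round, necked, and square farthest from it.

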